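# Load a tape cassette into the label printer

### The job

Load the full-size tape cassette into the label printer: press the release bar so that the cover springs open, set the cassette down in the bay with its tape nose in the side slot, flat on the bay floor and not dropped in, and then snap the cover shut so that it stays latched. Leave the china and the smaller cassette where they stand.

Things in the scene. Friction and masses are not known exactly. Their poses are not given: they have to be found in the camera images.
- printer: Desktop label printer, white wedge 200 mm deep (x) x 176 mm wide (y), 50 mm high in front, 159 mm at the rear, on rubber feet; it does not move. Origin: centre of its underside; -x is the front (operator's side), z up. Its deck rises towards +x at 0.5 rad (28.6 degrees) from horizontal. From the front edge up the slope: release bar, then the cover over the cassette bay, the cover's hinge along the upper edge.
- bay (a point): Centre of the cassette bay's floor. Its frame is the deck's: x up the slope, y along the printer's y, z square out of the deck (leaning 0.5 rad towards the printer's front). The bay is 76 mm (x) x 104 mm (y) and 24 mm deep below the deck, upright walls, open upwards once the cover is up; its +y end has a slot 26 mm wide (x within 13 mm of the centre) and 14 mm deep for the cassette's tape nose.
- button_top (a point): Middle of the top face of the black release bar (26 mm along the slope x 40 mm wide), which stands 10 mm out of the deck in front of the cover. Frame as the bay's: z is square out of the deck; the bar is pushed along -z.
- button (a joint): Travel of the release bar: 0 out, 0.007 m fully in. Spring: 2.5 N to start, 5.5 N fully in, where it stops hard. From about 0.0045 m the catch frees the cover. It comes back out by itself, and dips as the cover snaps shut.
- cover (a joint): Angle of the grey cover with a clear window: 0 shut, 1.87 fully open (then almost upright, leaning 0.2 rad towards the printer's front). Latched it reads about 0.006. Freed, a damped spring swings it fully open in about a second and holds it there with 0.08 N m; shutting takes 0.1 to 0.2 N m of spring plus some 5 N at the front edge at the end (from about 0.09 rad), when the catch snaps over; unlatched it opens again by itself.
- cover_hinge (a point): Middle of the cover's hinge line, 76 mm up the slope from the bay's centre and 28 mm above its floor plane. The frame turns with the cover; shut, its axes are those of the bay (x up the slope, z out); opening is a positive turn about y. The cover is a hollow lid, 148 mm wide (y), reaching from x = -140 mm to 0; its outer face lies at z = +27 mm, the inside of its top at +23 mm.
- cover_edge (a point): Middle of the cover's free (lower, front) edge on the outer face: at (-138, 0, +27) mm in the cover_hinge frame, same axes.
- cassette: The full-size tape cassette to be loaded: black box 68 mm (x) x 96 mm (y) x 26 mm (z), two white reel discs on top. Grip rib in the middle of the top, 46 mm (x) x 14 mm (y) and 20 mm tall (whole height 46 mm). Tape nose, 16 mm wide, stands 9 mm out of the middle of the +y end. Origin: centre of the underside. About 0.16 kg. In the bay its axes are those of the bay, 4 mm of play at each side, its box 2 mm proud of the deck.
- cassette_nose (a point): Outer end of the cassette's tape nose, at (0, 57, 13) mm in the cassette's frame.
- small_cassette: A narrow tape cassette of the same shape, 44 x 62 x 18 mm with a 12 mm rib: not wanted, leave it. Origin: centre of the underside.
- mug: Lidded white mug with blue band, 80 mm wide, 126 mm high. Origin: centre of the foot. Leave it.
- teapot: White teapot with blue band, 118 mm high, about 200 mm over spout and handle. Origin: centre of the foot. Leave it.
- vase: White vase with blue band, 105 mm wide, 210 mm high. Origin: centre of the foot. Leave it.
- bowls: Stack of five rice bowls, 110 mm wide, 114 mm high. Origin: centre of the foot. Leave it.
- saucers: Stack of three saucers, 124 mm wide, 31 mm high. Origin: centre of the underside. Leave it.
There are look-alikes about, which are no part of the job. Leave any pink look-alike of the cassette alone.

How it is judged:
By the outcome, as a careful person would: the job done as asked, in the order asked, and still so for the second after the job is handed in, with the robot touching nothing.
It also fails if it takes over 72 s, if anything falls off the work surface, if the arm or the gripper's body presses on something with over 40 N, if the wrist force passes 120 N, or if a joint passes its speed limit or range.

### The arm

A 7-joint arm with a two-finger parallel gripper is mounted at the origin on the work surface. World frame = base frame: x ahead of the robot, y to its left, z up, the work surface at z = 0. Lengths are in m, angles in rad, forces in N, time in s.
With the tool pointing down it reaches from about 0.4 to 0.875 m from the base axis. Payload 19.3 kg.
Tool frame: the origin (TCP) lies at the very end of the fingers, on their centre line; the grasp point (between the pads) lies bot.tcp_to_grasp behind it (bot.tcp_to_grasp is the distance from the TCP to the grasp point, in m); z points along the fingers, y is the direction in which the jaws open and shut (so a half turn about z gives the same grasp; the last joint's range is limited). The gripper opens to 85 mm and grips with 20 to 120 N. Pads are 22 mm wide; open, the fingers measure 114 mm over their backs; the gripper's body (76 mm by 85 mm) begins 54 mm behind the grasp point. The pads swing forward as they close: fully open they stand 13 mm farther back than shut.
Start: joints at [-1.208, 0.521, -0.036, 1.599, 0.021, 1.021, -0.113], TCP at [0.262, 0.567, 0.231] pointing down, gripper open.
Joint ranges: [-2.91, 2.91], [-0.3, 2.13], [-1.5, 1.42], [0.17, 2.43], [-1.26, 4.41], [0.16, 1.93], [-2.52, 2.52]. Speed limits (rad/s): [1.89, 1.89, 2.39, 2.39, 3.01, 3.01, 3.01].

### API

Orientations are given as [roll, pitch, yaw] about the fixed x, y, z axes, in that order (R = Rz(yaw) Ry(pitch) Rx(roll)).
In Python, from workcell import bot gives the robot as it stands.
- The arm moves only by the tool servo_tool, never from a script. Its argument "targets" is a list of rows, each a list of 2 entries, a list of its own where there are three numbers: the shift along the tool's x, y, z in units of 0.05 m (1.0 is 0.05 m), then the turn about the tool's z in units of 5 degrees (1.0 is 5 degrees). A call has 1 to 12 rows; each row shifts and turns the commanded pose from where the row before left it, along the tool's axes as they then stand; what a row does not reach is not made up. A row lasts 1/8 s, in which the tool goes at most 62.5 mm and 10.7 degrees, less where a joint would pass 70% of its speed; a pose out of reach is approached as far as the arm can. A call with a number of a shift or a turn outside -1 to 1 is refused whole. A call with a gripper value outside its range is refused whole. "gripper" is the opening, from -1 (shut) to 1 (fully open), so that 0 is half open, set as the call begins (left out, the last holds). The fingers move at their own pace and stop on an object; "newtons" is the grip in N (left out, the last holds). Time passes only in rows, so rows that do not move let the fingers close. It gives the time, the measured TCP pose, the force and the opening at its end, in the units of the state.
- bot.observe(): the state, without advancing time (a new reading comes with each control period).
- bot.grab_frame(name): name is "scene" or "top" or "wrist"; returns the picture (384x512x3 uint8, blue, green, red); there is no depth.
- bot.get_calibration(name): a dict with "fx", "fy", "cx", "cy" (pixels), "pose" (4x4, takes a point from camera to world coordinates). Camera axes: x right, y up, looking along -z (the intrinsics and any distortion apply to the point x, -y, -z); pixel columns grow to the right and rows downward; lengths in m; the calibration is good to about 2 mm. A picture is of the moment at which its call begins: read the wrist's pose just before it. get_calibration takes no time and is no camera call; for the wrist camera it gives the pose at the moment of the call.
- bot.job_done(): hands the job in, once; it reports no verdict.
The state is a dict: "clock": time; "qpos": joint angles; "qd": joint speeds; "joint_efforts": joint torques, N m; "position": TCP position; "tool_rot": TCP orientation; "force": force on the tool from outside, world axes, zero at the start; "moment": the same for the moment, N m; "grip_width": finger opening in m.
Only numpy, scipy, OpenCV 4.12 (cv2) and the standard library are available. Lean on these libraries where they do the work, as an engineer would, in place of code of your own. Each camera call takes 0.05 s, during which the arm holds its last target.

## Working session

There is one attempt and no reset: what is moved stays moved. The work goes in short steps, Python scripts to look and compute and a tool call to move; the robot and the scene stay as the last step left them, time stands still between calls to the robot, and variables do not carry over. Pictures are saved under pics/ and viewed, and the job is handed in when it is done.

Besides the shell and the picture viewer there is one more tool, called after "Call:" as name(argument=value, ...) on one line, values as JSON. servo_tool: Moves the arm, as the interface text tells. Its arguments: {"type":"object","properties":{"targets":{"type":"array","items":{"type":"array"}},"gripper":{"type":"number"},"newtons":{"type":"number"}},"required":["targets"]}

```bash
mkdir -p pics; ls
cat > h.py <<'E'
import numpy as np, cv2
from workcell import bot
from scipy.spatial.transform import Rotation as R
def snap(n,f):
    c=bot.get_calibration(n); im=bot.grab_frame(n); cv2.imwrite('pics/'+f+'.png',im); np.savez('pics/'+f+'.npz',**{k:np.array(v) for k,v in c.items() if v is not None}); return im,c
def load(f):
    return dict(np.load('pics/'+f+'.npz',allow_pickle=True))
def ray(c,u,v):
    d=np.array([(u-c['cx'])/c['fx'],-(v-c['cy'])/c['fy'],-1.]); P=np.array(c['pose']); return P[:3,3],P[:3,:3]@d
def onz(c,u,v,z):
    o,d=ray(c,u,v); return o+d*(z-o[2])/d[2]
def proj(c,p):
    P=np.array(c['pose']); q=P[:3,:3].T@(np.array(p)-P[:3,3]); return np.array([c['cx']+c['fx']*q[0]/-q[2], c['cy']+c['fy']*q[1]/q[2]])
E
python3 - <<'E'
from h import *
o=bot.observe(); print({k:np.round(v,3) for k,v in o.items()}, bot.tcp_to_grasp)
for n in('scene','top','wrist'):
    im,c=snap(n,n+'0'); print(n,{k:(np.round(v,3) if v is not None else v) for k,v in c.items()})
E
```

```text
pics
{'clock': np.float64(0.0), 'qpos': array([-1.208,  0.522, -0.036,  1.6  ,  0.021,  1.021, -0.113]), 'qd': array([ 0.001,  0.001,  0.001,  0.002,  0.   , -0.   ,  0.001]), 'joint_efforts': array([ 1.0000e-03, -9.2713e+01,  1.9800e+00, -3.6993e+01,  1.8000e-02,
        8.0000e-03, -0.0000e+00]), 'position': array([0.262, 0.567, 0.231]), 'tool_rot': array([-3.14 ,  0.   ,  2.709]), 'force': array([ 0.798,  0.257, -0.781]), 'moment': array([-0.058,  0.016, -0.031]), 'grip_width': np.float64(0.085)} 0.0187
scene {'fx': np.float64(367.784), 'fy': np.float64(367.784), 'cx': np.float64(257.263), 'cy': np.float64(193.535), 'pose': array([[ 0.878, -0.397,  0.268,  0.789],
       [ 0.479,  0.72 , -0.502, -0.597],
       [ 0.006,  0.569,  0.822,  1.081],
       [ 0.   ,  0.   ,  0.   ,  1.   ]])}
top {'fx': np.float64(391.226), 'fy': np.float64(391.226), 'cx': np.float64(253.733), 'cy': np.float64(198.969), 'pose': array([[ 0.028,  0.988, -0.155,  0.295],
       [-0.999,  0.032,  0.023,  0.014],
       [ 0.028,  0.154,  0.988,  1.231],
       [ 0.   ,  0.   ,  0.   ,  1.   ]])}
wrist {'fx': np.float64(322.636), 'fy': np.float64(322.636), 'cx': np.float64(253.294), 'cy': np.float64(194.145), 'pose': array([[ 0.419, -0.874, -0.247,  0.199],
       [ 0.908,  0.403,  0.114,  0.596],
       [ 0.   , -0.272,  0.962,  0.373],
       [ 0.   ,  0.   ,  0.   ,  1.   ]])}
```

View pics/scene0.png

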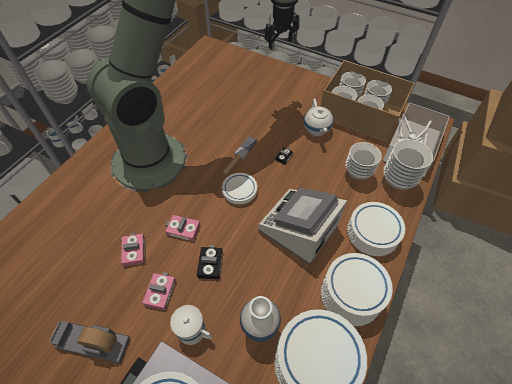

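View pics/top0.png

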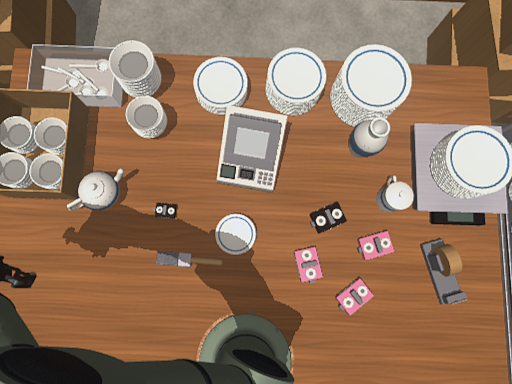

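View pics/wrist0.png

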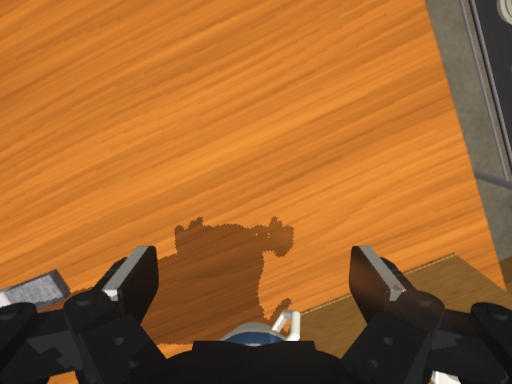

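The top view shows the printer at about (252,150) with its front facing down (towards the robot). The black full-size cassette is at (328,217), the small one at (166,210), and the pink look-alikes at lower right. I'll enlarge the crops.

Run:
```python
import cv2
a=cv2.imread('pics/top0.png')
cv2.imwrite('pics/c1.png',cv2.resize(a[95:205,200:310],None,fx=5.4,fy=5.4,interpolation=cv2.INTER_CUBIC))
cv2.imwrite('pics/c2.png',cv2.resize(a[190:250,295:365],None,fx=9,fy=9,interpolation=cv2.INTER_CUBIC))
a=cv2.imread('pics/scene0.png')
cv2.imwrite('pics/c3.png',cv2.resize(a[180:290,180:360],None,fx=4.4,fy=4.4,interpolation=cv2.INTER_CUBIC))
```

```text
(no output)
```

View pics/c1.png

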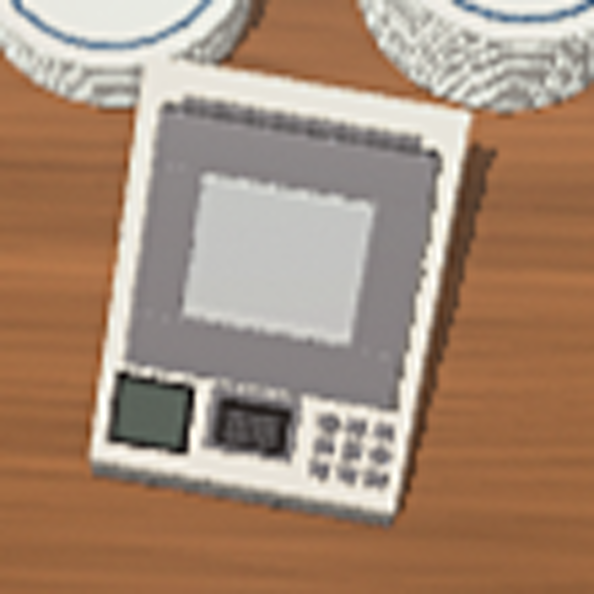

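View pics/c2.png

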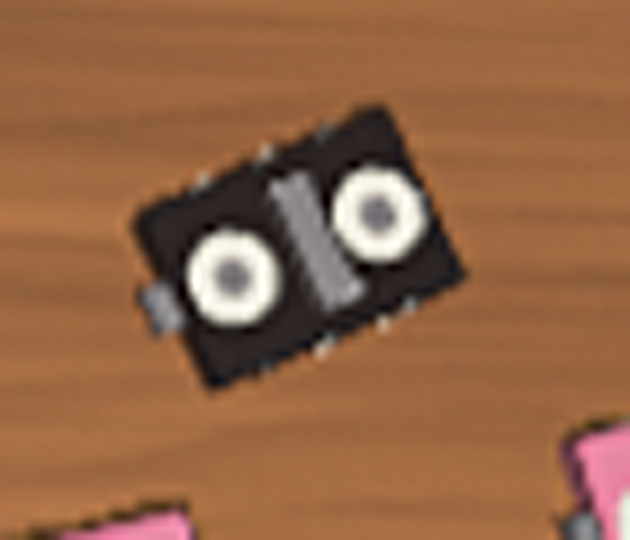

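View pics/c3.png

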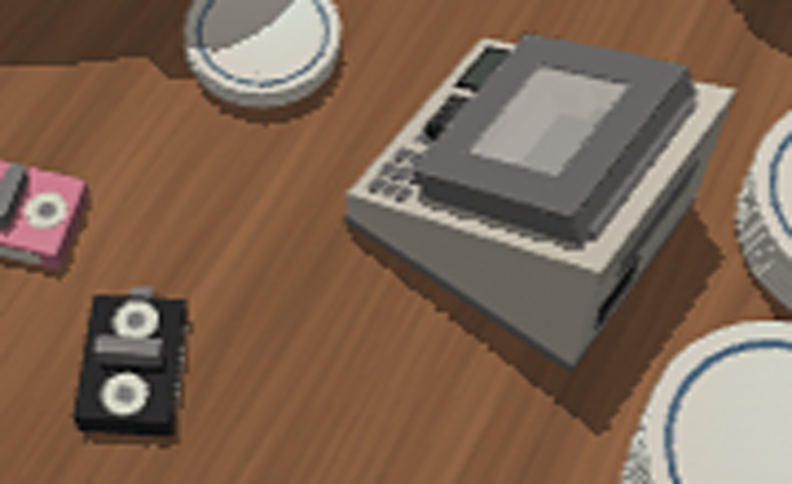

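```bash
cat > fit.py <<'E'
from h import *
from scipy.optimize import least_squares
T=load('top0');S=load('scene0')
def un(p,s,o): return (np.array(p)+.5)/s-.5+np.array(o)
ct=lambda p:un(p,5.4,(200,95)); cc=lambda p:un(p,9,(295,190)); cs=lambda p:un(p,4.4,(180,180))
def W(p,q): 
    a=p[2]; c,s=np.cos(a),np.sin(a); q=np.array(q); return np.array([p[0]+c*q[0]-s*q[1],p[1]+s*q[0]+c*q[1],q[2]])
def fit(obs,p0):
    f=lambda p:np.concatenate([proj(c,W(p,q))-uv for c,q,uv in obs])
    r=least_squares(f,p0,loss='soft_l1'); print(np.round(r.x,4)); print(np.round(f(r.x).reshape(-1,2),1).tolist()); return r.x
h=[(-.1,.088,.05),(-.1,-.088,.05),(.1,-.088,.159),(.1,.088,.159)]
obs=[(T,h[0],ct((95,465))),(T,h[1],ct((393,512))),(T,h[2],ct((470,112))),(T,h[3],ct((147,62))),
 (S,h[1],cs((347,193))),(S,h[2],cs((600,272))),(S,h[3],cs((735,92))),(S,h[0],cs((485,40))),(S,(.1,-.088,0),cs((573,365)))]
pp=fit(obs,[.7,0,0]); 
fit(obs[:4],pp); fit(obs[4:],pp)
k=[(.034,.048,.026),(.034,-.048,.026),(-.034,-.048,.026),(-.034,.048,.026)]
co=[(T,k[0],cc((137,212))),(T,k[1],cc((380,105))),(T,k[2],cc((467,275))),(T,k[3],cc((212,390))),
(T,(.023,0,.046),cc((290,177))),(T,(-.023,0,.046),cc((345,302))),
(S,k[0],cs((188,300))),(S,k[3],cs((93,295))),(S,k[1],cs((176,425))),(S,k[2],cs((78,422)))]
pc=fit(co,[.5,-.2,.3]); fit(co[:6],pc); fit(co[6:],pc)
# deck frame intersection: points along slope
a=.5; n=np.array([-np.sin(a),0,np.cos(a)]); ex=np.array([np.cos(a),0,np.sin(a)])
def ondeck(c,uv,hgt,p=pp):
    o,d=ray(c,*uv); Rz=R.from_euler('z',p[2]).as_matrix(); o=Rz.T@(o-[p[0],p[1],0]); d=Rz.T@d
    q0=np.array([-.1,0,.05])+n*hgt; t=((q0-o)@n)/(d@n); x=o+d*t; return [round(float((x-q0)@ex),4),round(float(x[1]),4)]
print('button corners (h10)')
for p in [(216,398),(294,406),(288,460),(210,450)]: print(ondeck(T,ct(p),.010))
print('button base')
print('cover outer face h=31?')
for p in [(165,108),(440,155),(395,408),(125,365)]: print(ondeck(T,ct(p),.031), ondeck(T,ct(p),0))
for p in [(530,36),(692,68),(570,210),(418,175)]: print('S',ondeck(S,cs(p),.031))
E
python3 fit.py
```

```text
[ 0.6235  0.0026 -0.1397]
[[-1.0, -0.9], [0.3, 0.0], [-0.1, -0.1], [-0.6, -1.2], [-0.3, 0.4], [-0.0, 0.1], [-0.2, -0.8], [-1.2, -0.4], [-0.8, 2.3]]
[ 0.622   0.0013 -0.1314]
[[-0.4, -0.1], [1.0, 0.4], [0.1, 0.2], [-0.5, -0.4]]
[ 0.6248  0.0039 -0.1489]
[[0.2, -0.1], [0.2, 0.1], [0.5, -0.6], [-0.4, -0.6], [-0.6, 2.2]]
[ 0.437  -0.2467  0.4551]
[[-0.3, -0.3], [0.2, -0.9], [0.2, -0.1], [0.9, -0.1], [-0.6, -0.3], [-0.1, -0.6], [-0.3, -0.5], [-0.1, -0.2], [-0.7, -0.1], [-0.9, -0.4]]
[ 0.4358 -0.2467  0.4415]
[[-0.3, -0.1], [0.4, -0.4], [0.1, 0.5], [0.6, 0.1], [-0.6, 0.0], [-0.2, -0.1]]
[ 0.4389 -0.2468  0.4691]
[[0.0, -0.3], [0.2, 0.2], [0.0, 0.1], [-0.2, 0.1]]
button corners (h10)
[0.0513, 0.0217]
[0.0544, -0.0218]
[0.0229, -0.0235]
[0.021, 0.0206]
button base
cover outer face h=31?
[0.207, 0.0701] [0.2025, 0.073]
[0.2071, -0.0755] [0.2026, -0.0767]
[0.0687, -0.0764] [0.0604, -0.0776]
[0.0668, 0.0724] [0.0585, 0.0753]
S [0.0734, 0.072]
S [0.2133, 0.0709]
S [0.2035, -0.0694]
S [0.0765, -0.0753]
```

Call:
servo_tool(targets=[[[0,0,0],-0.84],[[0,0,0],-0.84],[[0,0,0],-0.84],[[0,0,0],-0.84]], gripper=-1, newtons=30)

```text
clock: 0.65
position: [0.2621, 0.5672, 0.231]
tool_rot: [-3.141, -0.0, 3.004]
force: [0.3, -0.2, 0.5]
grip_width: 0.0124
```

Call:
servo_tool(targets=[[[-0.58,-0.85,0.1],0],[[-0.58,-0.85,0.1],0],[[-0.58,-0.85,0.1],0],[[-0.58,-0.85,0.1],0],[[-0.58,-0.85,0.1],0],[[-0.58,-0.85,0.1],0],[[-0.58,-0.85,0.1],0],[[-0.58,-0.85,0.1],0],[[-0.58,-0.85,0.1],0],[[-0.58,-0.85,0.1],0],[[-0.58,-0.85,0.1],0],[[0,0,0],0]])

```text
clock: 2.15
position: [0.5138, 0.0561, 0.1758]
tool_rot: [-3.14, -0.0, 2.996]
force: [-0.3, 1.3, 0.5]
grip_width: -0.0001
```

Run:
```python
from h import *
im,c=snap('wrist','w1'); print(np.round(c['pose'],3).tolist())
print(bot.observe()['position'],bot.observe()['qpos'])
from fit import pp,W
for s,y,h in [(.024,.02,.01),(.024,-.02,.01),(.05,-.02,.01),(.05,.02,.01),(0,.088,0),(0,-.088,0),(.069,.074,.031),(.069,-.074,.031)]:
    q=W(pp,(-.1+s*np.cos(.5)-h*np.sin(.5),y,.05+s*np.sin(.5)+h*np.cos(.5))); print(s,y,np.round(proj(c,q),1))
```

```text
[[0.144, -0.952, -0.27, 0.446], [0.99, 0.139, 0.04, 0.067], [-0.0, -0.272, 0.962, 0.318], [0.0, 0.0, 0.0, 1.0]]
[0.51319851 0.0584356  0.1759315 ] [-0.23780112  0.42373787  0.01239225  1.93951842 -0.00684682  0.77902542
  1.20653332]
[ 0.6235  0.0026 -0.1397]
[[-1.0, -0.9], [0.3, 0.0], [-0.1, -0.1], [-0.6, -1.2], [-0.3, 0.4], [-0.0, 0.1], [-0.2, -0.8], [-1.2, -0.4], [-0.8, 2.3]]
[ 0.622   0.0013 -0.1314]
[[-0.4, -0.1], [1.0, 0.4], [0.1, 0.2], [-0.5, -0.4]]
[ 0.6248  0.0039 -0.1489]
[[0.2, -0.1], [0.2, 0.1], [0.5, -0.6], [-0.4, -0.6], [-0.6, 2.2]]
[ 0.437  -0.2467  0.4551]
[[-0.3, -0.3], [0.2, -0.9], [0.2, -0.1], [0.9, -0.1], [-0.6, -0.3], [-0.1, -0.6], [-0.3, -0.5], [-0.1, -0.2], [-0.7, -0.1], [-0.9, -0.4]]
[ 0.4358 -0.2467  0.4415]
[[-0.3, -0.1], [0.4, -0.4], [0.1, 0.5], [0.6, 0.1], [-0.6, 0.0], [-0.2, -0.1]]
[ 0.4389 -0.2468  0.4691]
[[0.0, -0.3], [0.2, 0.2], [0.0, 0.1], [-0.2, 0.1]]
button corners (h10)
[0.0513, 0.0217]
[0.0544, -0.0218]
[0.0229, -0.0235]
[0.021, 0.0206]
button base
cover outer face h=31?
[0.207, 0.0701] [0.2025, 0.073]
[0.2071, -0.0755] [0.2026, -0.0767]
[0.0687, -0.0764] [0.0604, -0.0776]
[0.0668, 0.0724] [0.0585, 0.0753]
S [0.0734, 0.072]
S [0.2133, 0.0709]
S [0.2035, -0.0694]
S [0.0765, -0.0753]
0.024 0.02 [231.6 230.7]
0.024 -0.02 [183.1 230.9]
0.05 -0.02 [181.7 263.1]
0.05 0.02 [231.2 262.9]
0 0.088 [310.7 204. ]
0 -0.088 [108.8 205. ]
0.069 0.074 [302.9 288.8]
0.069 -0.074 [100.4 289.6]
```

View pics/w1.png

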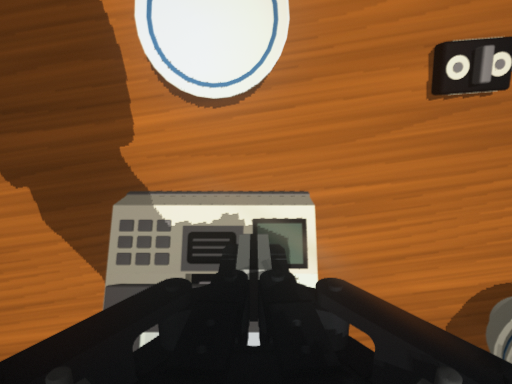

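```bash
sed -i 's/^pp=fit/import sys,io,contextlib\nbuf=io.StringIO()\npp=fit/' fit.py
python3 - <<'E'
from h import *
import io,contextlib
with contextlib.redirect_stdout(io.StringIO()):
    from fit import pp,W
im,c=snap('wrist','w2'); print(bot.observe()['position'])
for s,y,h in [(.024,.02,.01),(.024,-.02,.01),(.05,-.02,.01),(.05,.02,.01),(0,.088,0),(0,-.088,0),(.069,.074,.031),(.069,-.074,.031)]:
    q=W(pp,(-.1+s*np.cos(.5)-h*np.sin(.5),y,.05+s*np.sin(.5)+h*np.cos(.5))); print(s,y,np.round(proj(c,q),1))
cv2.imwrite('pics/c4.png',cv2.resize(im[180:320,90:330],None,fx=3.3,fy=3.3,interpolation=cv2.INTER_CUBIC))
E
```

```text
[0.51282891 0.05982351 0.17608586]
0.024 0.02 [228.7 231.7]
0.024 -0.02 [180.3 231.9]
0.05 -0.02 [178.8 264.1]
0.05 0.02 [228.3 263.9]
0 0.088 [307.9 205.2]
0 -0.088 [106.3 205.8]
0.069 0.074 [299.5 290. ]
0.069 -0.074 [ 97.2 290.5]
```

View pics/c4.png

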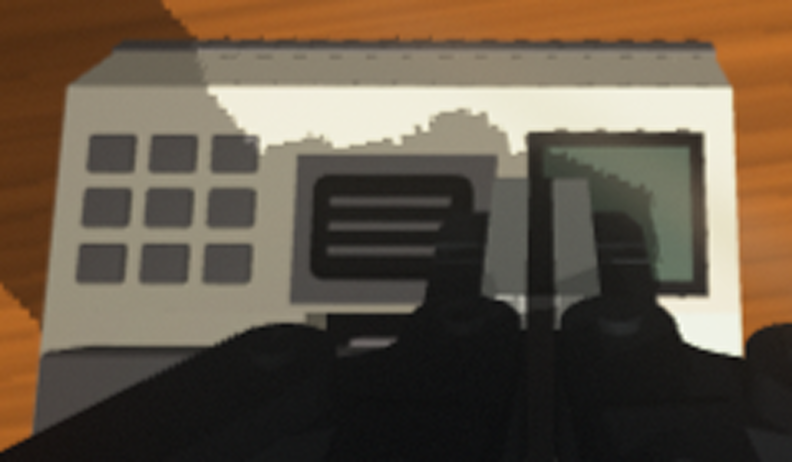

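```bash
cat >> h.py <<'E'
import io,contextlib
with contextlib.redirect_stdout(io.StringIO()):
    from fit import pp,pc,W
def deck(p,s,y,h): return W(p,(-.1+s*np.cos(.5)-h*np.sin(.5),y,.05+s*np.sin(.5)+h*np.cos(.5)))
def go(x,y,z,yaw=None):
    o=bot.observe(); p=np.array(o['position']); M=R.from_euler('xyz',o['tool_rot']).as_matrix()
    print('pos',np.round(p,4),'rot',np.round(o['tool_rot'],4),'F',np.round(o['force'],1),'g',round(float(o['grip_width']),4),'t',o['clock'])
    print('units',np.round(M.T@(np.array([x,y,z])-p)/.05,3), 'turn', None if yaw is None else round(-np.degrees((yaw-o['tool_rot'][2]+np.pi)%(2*np.pi)-np.pi)/5,2))
E
sed -i 's/^from h import \*/from hb import */' fit.py; sed '/^import io,context/,$d' h.py > hb.py
python3 - <<'E'
from h import *
c=load('w2'); o=bot.observe(); c2=bot.get_calibration('wrist')
M=R.from_euler('xyz',o['tool_rot']).as_matrix()
for q in [(0,0,0),(0.011,0,0),(0,0,-.03),(.011,0,-.03)]:
    print(q,np.round(proj(c2,np.array(o['position'])+M@np.array(q)),1))
P=c2['pose']; print(np.round(M.T@(P[:3,3]-o['position']),4), np.round(M.T@P[:3,:3],4)); print(o['position'],o['qd'].round(3) if hasattr(o['qd'],'round') else o['qd'])
E
```

```text
(0, 0, 0) [252.4 251.5]
(0.011, 0, 0) [252.3 230.2]
(0, 0, -0.03) [252.2 285.3]
(0.011, 0, -0.03) [252.2 259.9]
[ 0.0691  0.0003 -0.1423] [[ 1.000e-04  9.621e-01  2.726e-01]
 [ 1.000e+00  1.000e-04 -1.000e-03]
 [-1.000e-03  2.726e-01 -9.621e-01]]
[0.51282891 0.05982351 0.17608586] [-0.027 -0.007 -0.013  0.006 -0.001  0.    -0.006]
```

```bash
sed -i 's/^def deck/pp=np.array([.6225,.005,-.14])\ndef deck/' h.py
python3 - <<'E'
from h import *
for h in(.03,.012,.006): print(h,deck(pp,.028,0,h).round(4))
go(*deck(pp,.028,0,.03),np.pi-.14)
E
```

```text
0.03 [0.5336 0.0175 0.0898]
0.012 [0.5421 0.0163 0.074 ]
0.006 [0.545  0.0159 0.0687]
pos [0.5128 0.0598 0.1761] rot [-3.1416e+00 -6.0000e-04  3.0010e+00] F [ 0.5 -0.3 -0. ] g 0.0002 t 2.25
units [-0.53  -0.779  1.726] turn -0.01
```

Call:
servo_tool(targets=[[[-0.18,-0.26,0.5],0],[[-0.18,-0.26,0.5],0],[[-0.17,-0.26,0.5],0],[[0,0,0.22],0],[[0,0,0],0],[[0,0,0],0]])

```text
clock: 3.0
position: [0.534, 0.0187, 0.0911]
tool_rot: [3.141, 0.001, 3.003]
force: [0.5, 0.6, 1.1]
grip_width: -0.0
```

Run:
```python
from h import *
go(*deck(pp,.028,0,.0153),np.pi-.14)
im,c=snap('wrist','w3')
```

```text
pos [0.534  0.0187 0.0911] rot [3.1411e+00 8.0000e-04 3.0032e+00] F [0.5 0.6 1.1] g -0.0 t 3.0
units [-0.136 -0.025  0.286] turn 0.02
```

View pics/w3.png

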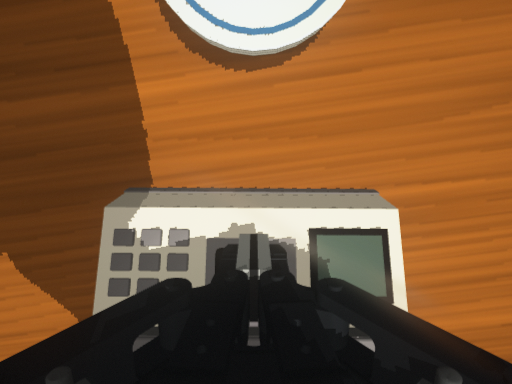

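Fingers are centred on the bar (finger split at u=254, deck centre at 252). Now I press along the deck normal.

Call:
servo_tool(targets=[[[-0.05,0,0.1],0],[[-0.05,0,0.1],0],[[-0.04,0,0.07],0],[[-0.03,0,0.05],0],[[-0.02,0,0.035],0],[[-0.02,0,0.035],0],[[-0.02,0,0.035],0],[[0,0,0],0]])

```text
clock: 4.05
position: [0.5449, 0.0161, 0.0689]
tool_rot: [-3.141, -0.001, 3.002]
force: [-5.3, 0.7, 4.6]
grip_width: 0.0001
```

Run:
```python
from h import *
go(*deck(pp,.028,0,.006),np.pi-.14)
im,c=snap('scene','s1');cv2.imwrite('pics/c5.png',cv2.resize(im[150:300,180:380],None,fx=4,fy=4,interpolation=cv2.INTER_CUBIC))
```

```text
pos [0.5449 0.0161 0.0689] rot [-3.1414e+00 -8.0000e-04  3.0020e+00] F [-5.3  0.7  4.6] g 0.0001 t 4.05
units [-0.003 -0.003  0.005] turn 0.0
```

View pics/c5.png

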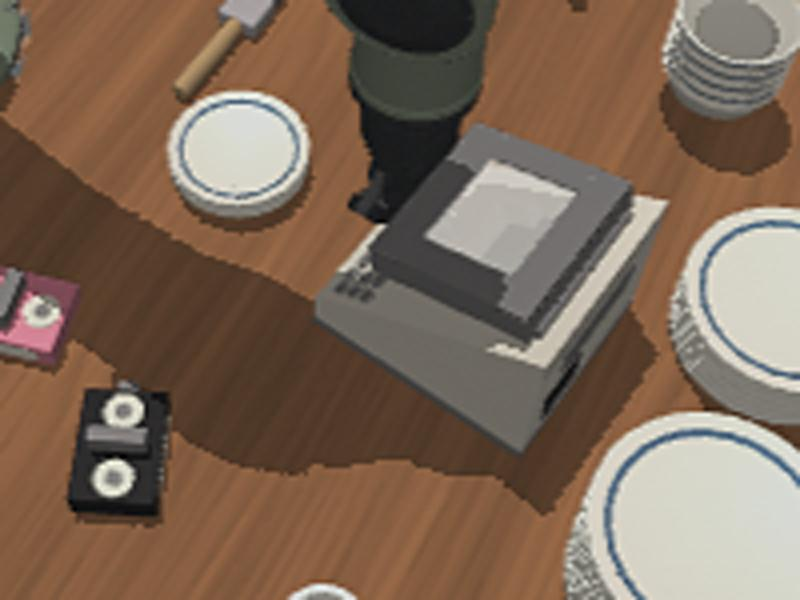

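Call:
servo_tool(targets=[[[0.3,0,-0.05],0],[[0.8,0,-0.2],0],[[0.9,0,-0.4],0],[[0.5,0,-0.8],0],[[0,0,-0.8],0],[[0,0,-0.4],0],[[0,0,0],0]], gripper=0.3)

```text
clock: 4.97
position: [0.4215, 0.0337, 0.2027]
tool_rot: [3.14, 0.003, 3.002]
force: [-0.2, -1.0, -0.1]
grip_width: 0.0556
```

Run:
```python
from h import *
print(pc)
im,c=snap('scene','s2');cv2.imwrite('pics/c5.png',cv2.resize(im[130:300,180:380],None,fx=3.5,fy=3.5,interpolation=cv2.INTER_CUBIC))
T=load('top0')
for n,uv,z in [('vase',(377,126),.21),('mug',(397,188),.126),('plates',(297,75),.08)]: print(n,onz(T,*uv,z).round(3))
go(pc[0],pc[1],.15,np.pi+pc[2])
```

```text
[ 0.4369851  -0.24672023  0.45513908]
vase [ 0.669 -0.342  0.21 ]
mug [ 0.514 -0.426  0.126]
plates [ 0.875 -0.138  0.08 ]
pos [0.4211 0.0336 0.2017] rot [3.1411e+00 1.2000e-03 3.0021e+00] F [-0.9 -0.3 -0.5] g 0.0552 t 5.025
units [-1.093 -5.508  1.033] turn -6.81
```

View pics/c5.png

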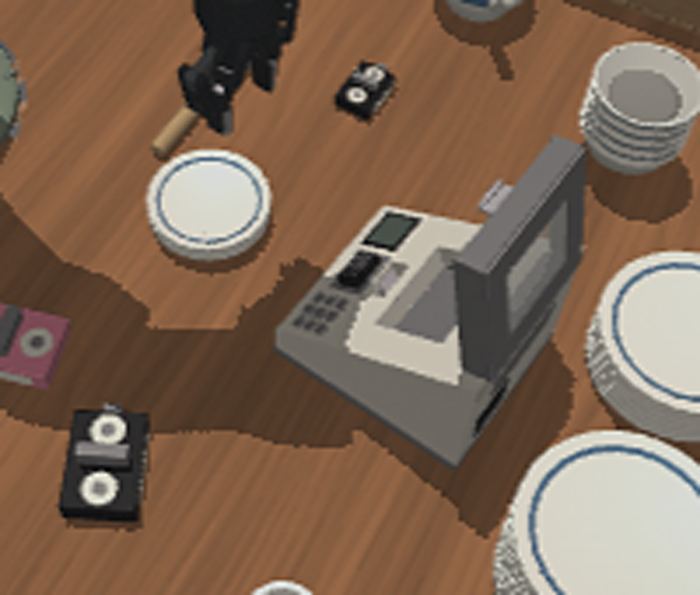

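Run:
```python
from h import *
im,c=snap('wrist','w4'); 
im,c=snap('top','t1');cv2.imwrite('pics/c6.png',cv2.resize(im[60:205,200:310],None,fx=4.1,fy=4.1,interpolation=cv2.INTER_CUBIC))
```

```text
(no output)
```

View pics/w4.png

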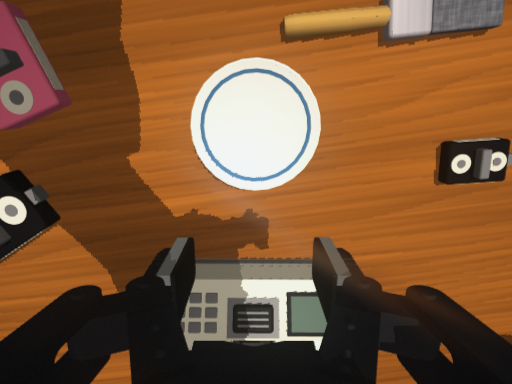

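View pics/c6.png

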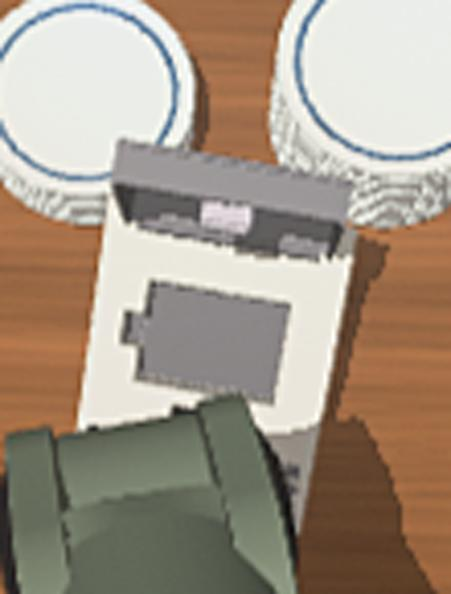

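```bash
cat >> h.py <<'E'
def ondeck(c,uv,hgt,p=None):
    p=pp if p is None else p
    a=.5; n=np.array([-np.sin(a),0,np.cos(a)]); ex=np.array([np.cos(a),0,np.sin(a)])
    o,d=ray(c,*uv); Rz=R.from_euler('z',p[2]).as_matrix(); o=Rz.T@(o-[p[0],p[1],0]); d=Rz.T@d
    q0=np.array([-.1,0,.05])+n*hgt; t=((q0-o)@n)/(d@n); x=o+d*t; return np.round([(x-q0)@ex,x[1]],4)
E
python3 - <<'E'
from h import *
T=load('top0')
for p in [pp,np.array([.622,.0013,-.1314])]:
  for q in [(152,280),(291,303),(273,404),(136,380),(122,330)]: print(q,ondeck(T,(np.array(q)+.5)/4.1-.5+[200,60],0,p))
E
```

```text
(152, 280) [0.169  0.0464]
(291, 303) [ 0.1696 -0.0541]
(273, 404) [ 0.0948 -0.0541]
(136, 380) [0.0951 0.0473]
(122, 330) [0.1297 0.0626]
(152, 280) [0.1694 0.0497]
(291, 303) [ 0.1691 -0.0508]
(273, 404) [ 0.0943 -0.0502]
(136, 380) [0.0955 0.0512]
(122, 330) [0.1302 0.0662]
```

Call:
servo_tool(targets=[[[-0.14,-0.8,0.1],0],[[-0.14,-0.8,0.1],0],[[-0.14,-0.8,0.1],0],[[-0.14,-0.8,0.1],-0.4],[[-0.14,-0.8,0.1],0],[[-0.14,-0.8,0.1],0],[[-0.14,-0.8,0.1],0]])

```text
clock: 6.0
position: [0.4346, -0.2515, 0.1652]
tool_rot: [3.141, -0.002, 3.037]
force: [0.8, 0.8, -0.3]
grip_width: 0.0556
```

Call:
servo_tool(targets=[[[0,0,0.1],-1],[[0,0,0.1],-1],[[0,0,0.1],-1],[[0,0,0.1],-1],[[0,0,0.1],-1],[[0,0,0.1],-1],[[0,0,0],0],[[0,0,0],0]])

```text
clock: 7.0
position: [0.4349, -0.2503, 0.1362]
tool_rot: [3.141, -0.001, -2.725]
force: [0.2, 0.4, 0.3]
grip_width: 0.0555
```

Run:
```python
from h import *
go(*W(pc,(-.008,0,.035)),np.pi+pc[2])
print(bot.observe()['qpos'].round(3))
im,c=snap('wrist','w5'); 
k=[(.034,.048,.026),(.034,-.048,.026),(-.034,-.048,.026),(-.034,.048,.026),(.023,0,.046),(-.023,0,.046)]
for q in k: print(proj(c,W(pc,q)).round(1))
```

```text
pos [ 0.4349 -0.2503  0.1362] rot [ 3.1410e+00 -5.0000e-04 -2.7249e+00] F [0.2 0.4 0.3] g 0.0555 t 7.0
units [0.092 0.042 2.023] turn -0.44
[ 0.422  0.464 -0.023  2.006  0.016  0.672  2.376]
[314.1 231.6]
[200.3 235.7]
[193.1 155.6]
[315.3 150.9]
[257.  230.5]
[254.8 172.3]
```

View pics/w5.png

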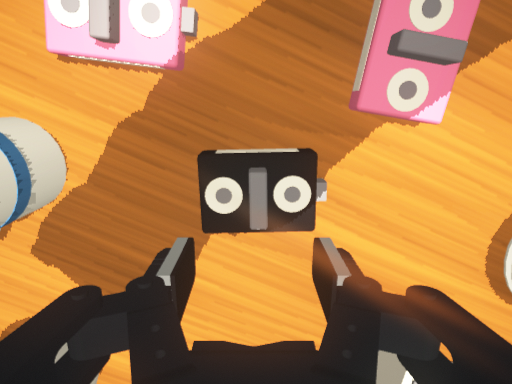

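Call:
servo_tool(targets=[[[0.07,0.03,0.2],-0.25],[[0.07,0.025,0.4],0],[[0,0,0.5],0],[[0,0,0.5],0],[[0,0,0.25],0],[[0,0,0.15],0],[[0,0,0],0]])

```text
clock: 7.92
position: [0.4276, -0.2508, 0.0365]
tool_rot: [3.141, -0.0, -2.701]
force: [-0.2, -0.1, 0.2]
grip_width: 0.0555
```

Run:
```python
from h import *
go(*W(pc,(-.008,0,.035)),np.pi+pc[2])
im,c=snap('wrist','w6');cv2.imwrite('pics/c7.png',cv2.resize(im[100:384,100:420],None,fx=2,fy=2))
```

```text
pos [ 0.4276 -0.2508  0.0365] rot [ 3.1415e+00 -2.0000e-04 -2.7008e+00] F [-0.2 -0.1  0.2] g 0.0555 t 7.925
units [-0.044 -0.008  0.03 ] turn -0.16
```

View pics/c7.png

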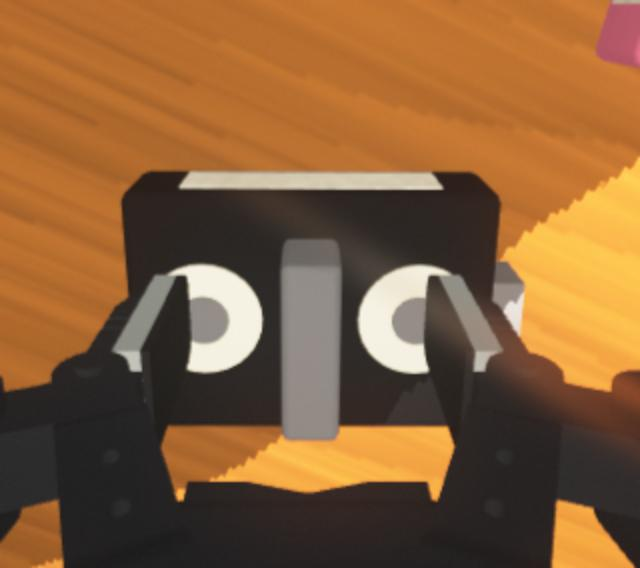

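Aligned: the rib (crop u 311) sits midway between the pads (188 and 428). I'll close the gripper and lift.

Call:
servo_tool(targets=[[[0,0,0],0],[[0,0,0],0],[[0,0,0],0],[[0,0,0],0],[[0,0,0],0]], gripper=-1, newtons=30)

```text
clock: 8.6
position: [0.4279, -0.2509, 0.037]
tool_rot: [-3.141, 0.0, -2.701]
force: [-2.2, 1.0, 8.4]
grip_width: 0.0131
```

Call:
servo_tool(targets=[[[0,0,-0.2],0],[[0,0,-0.5],0],[[0,0,-0.8],0],[[0,0,-0.9],0],[[0,0,-0.9],0],[[0,0,-0.7],0],[[0,0,0],0]])

```text
clock: 9.48
position: [0.4285, -0.2513, 0.2394]
tool_rot: [-3.138, 0.003, -2.701]
force: [-0.4, -0.4, -2.8]
grip_width: 0.0125
```

Run:
```python
from h import *
go(*deck(pp,.10,0,.12),np.pi-.14)
im,c=snap('wrist','w7');cv2.imwrite('pics/c7.png',cv2.resize(im[100:384,100:420],None,fx=2,fy=2))
```

```text
pos [ 0.4285 -0.2513  0.2394] rot [-3.1381e+00  2.9000e-03 -2.7011e+00] F [-0.4 -0.4 -2.8] g 0.0125 t 9.475
units [-4.526  3.749  0.722] turn 6.65
```

View pics/c7.png

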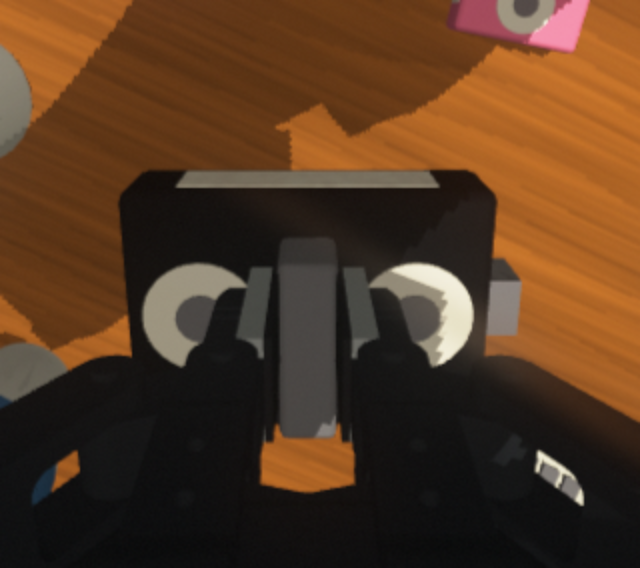

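Run:
```python
from h import *
c=load('w7'); o=bot.observe(); M=R.from_euler('xyz',o['tool_rot']).as_matrix()
for xg in (-.012,-.008,-.004,0):
  r=[]
  for q in [(-.034,0,.026),(-.034,0,0),(-.023,0,.046),(.023,0,.046),(-.034,.057,.026)]:
    t=np.array([-(q[0]-xg), q[1], .037-q[2]]); r.append(proj(c,o['position']+M@t).round(1).tolist())
  print(xg,r)
print([proj(c,o['position']+M@np.array([x,.006,z])).round(1).tolist() for x in(-.011,0,.011) for z in (0,-.03)])
```

```text
-0.012 [[253.8, 198.9], [253.8, 185.9], [253.8, 235.0], [253.8, 321.9], [367.5, 198.9]]
-0.008 [[253.8, 191.2], [253.8, 179.2], [253.8, 226.7], [253.8, 314.9], [368.3, 191.2]]
-0.004 [[253.8, 183.4], [253.8, 172.4], [253.8, 218.3], [253.8, 307.8], [369.1, 183.4]]
0 [[253.8, 175.5], [253.8, 165.5], [253.8, 209.8], [253.8, 300.6], [369.9, 175.5]]
[[265.9, 268.9], [268.6, 305.5], [266.1, 248.6], [268.9, 281.6], [266.4, 227.6], [269.3, 256.5]]
```

Run:
```python
from h import *
for q in [(-.0723,.072,.145),(-.0723,.072,.1254),(-.087,.072,.0999)]: print(W(pp,q).round(4))
o=bot.observe()
# displacement in tool frame after turning to yaw pi-.14
y=np.pi-.14; d=W(pp,(-.0723,.072,.17))-o['position']
print((d@np.array([np.cos(y),np.sin(y),0]))/.05,(d@np.array([np.sin(y),-np.cos(y),0]))/.05,-d[2]/.05)
```

```text
[0.561  0.0864 0.145 ]
[0.561  0.0864 0.1254]
[0.5464 0.0884 0.0999]
-1.6951569920878466 7.05060599741235 1.3533740040542996
```

Call:
servo_tool(targets=[[[0,0,0],0.95],[[0,0,0],0.95],[[0,0,0],0.95],[[0,0,0],0.95],[[0,0,0],0.95],[[0,0,0],0.95],[[0,0,0],0.95]])

```text
clock: 10.4
position: [0.427, -0.2505, 0.2355]
tool_rot: [3.141, -0.002, 2.999]
force: [-0.2, -0.3, -2.1]
grip_width: 0.013
```

Call:
servo_tool(targets=[[[-0.1,0.4,0.05],0],[[-0.18,0.78,0.1],0],[[-0.18,0.78,0.15],0],[[-0.18,0.78,0.15],0],[[-0.18,0.78,0.15],0],[[-0.18,0.78,0.15],0],[[-0.18,0.78,0.15],0],[[-0.18,0.78,0.15],0],[[-0.18,0.78,0.15],0],[[-0.18,0.41,0.15],0],[[0,0,0],0]])

```text
clock: 11.78
position: [0.5616, 0.0872, 0.1675]
tool_rot: [-3.141, -0.002, 3.004]
force: [-0.2, 0.1, -2.1]
grip_width: 0.0135
```

Run:
```python
from h import *
go(*W(pp,(-.0723,.072,.13)),np.pi-.14)
im,c=snap('wrist','w8')
im,c=snap('scene','s3');cv2.imwrite('pics/c8.png',cv2.resize(im[100:300,180:400],None,fx=3.5,fy=3,interpolation=cv2.INTER_CUBIC))
```

```text
pos [0.5616 0.0872 0.1675] rot [-3.1410e+00 -2.0000e-03  3.0037e+00] F [-0.2  0.1 -2.1] g 0.0135 t 11.775
units [ 0.01  -0.018  0.751] turn 0.02
```

View pics/w8.png

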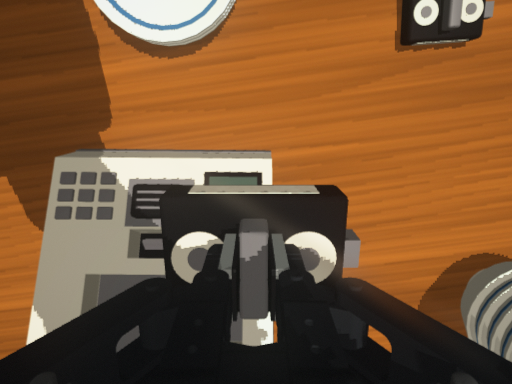

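View pics/c8.png

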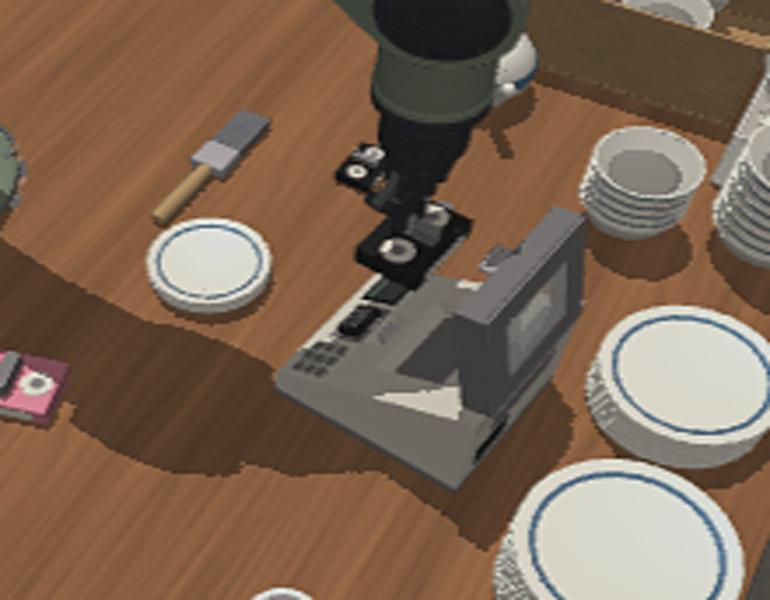

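Call:
servo_tool(targets=[[[0,0,0.3],0],[[0,0,0.3],0],[[0,0,0.15],0],[[0,0,0.09],0],[[0.08,0,0.09],0],[[0.07,0,0.1],0],[[0,0,0],0]])

```text
clock: 12.75
position: [0.5542, 0.0876, 0.1177]
tool_rot: [3.141, 0.0, 3.002]
force: [-4.4, 1.0, 5.1]
grip_width: 0.0127
```

Call:
servo_tool(targets=[[[0.06,0,0.1],0],[[0.05,0,0.11],0],[[0,0,0],0]])

```text
clock: 13.12
position: [0.5484, 0.0883, 0.1071]
tool_rot: [-3.141, -0.001, 3.002]
force: [-7.0, 0.6, 5.3]
grip_width: 0.013
```

Run:
```python
from h import *
go(*W(pp,(-.087,.072,.0999)),np.pi-.14)
im,c=snap('wrist','w9');cv2.imwrite('pics/c9.png',im[100:384,100:420])
im,c=snap('scene','s4');cv2.imwrite('pics/c8.png',cv2.resize(im[150:250,240:360],None,fx=6,fy=6,interpolation=cv2.INTER_CUBIC))
```

```text
pos [0.5484 0.0883 0.1071] rot [-3.1415e+00 -1.0000e-03  3.0023e+00] F [-7.   0.6  5.3] g 0.013 t 13.125
units [ 0.039 -0.004  0.144] turn 0.01
```

View pics/c9.png

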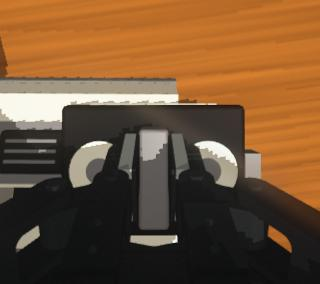

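View pics/c8.png

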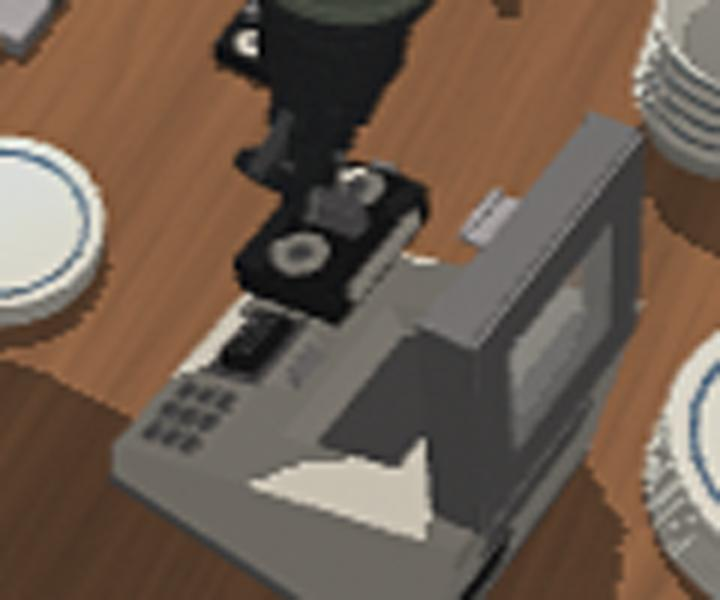

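Call:
servo_tool(targets=[[[0.03,0,0.07],0],[[0.02,0,0.07],0],[[0,0,0.03],0],[[0,0,0],0]])

```text
clock: 13.72
position: [0.5454, 0.0887, 0.0986]
tool_rot: [-3.141, -0.002, 3.002]
force: [-10.0, 0.6, 7.5]
grip_width: 0.0133
```

Run:
```python
from h import *
go(*W(pp,(-.087,.072,.0999)),np.pi-.14)
im,c=snap('wrist','w10');cv2.imwrite('pics/c9.png',cv2.resize(im[150:384,100:420],None,fx=2.4,fy=2.4))
im,c=snap('scene','s5');cv2.imwrite('pics/c8.png',cv2.resize(im[150:250,240:360],None,fx=6,fy=6,interpolation=cv2.INTER_CUBIC))
```

```text
pos [0.5454 0.0887 0.0986] rot [-3.1412e+00 -2.1000e-03  3.0024e+00] F [-10.    0.6   7.5] g 0.0133 t 13.725
units [-0.02  -0.002 -0.026] turn 0.01
```

View pics/c9.png

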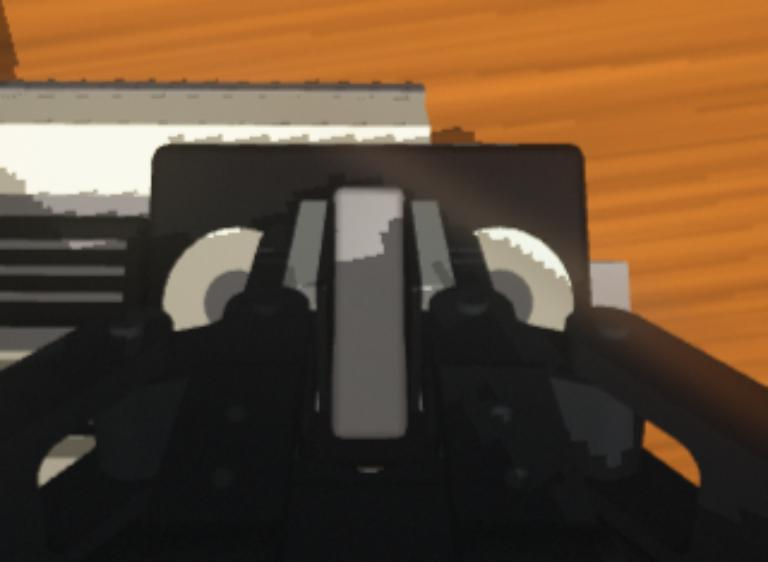

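View pics/c8.png

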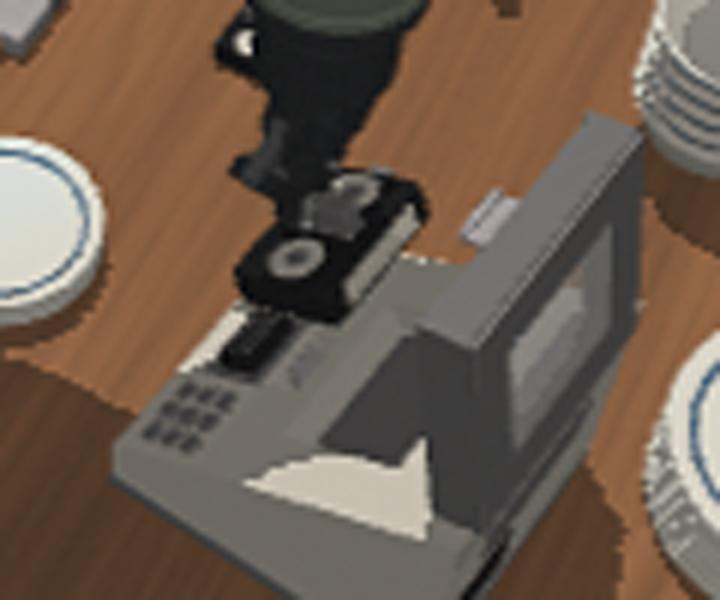

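```bash
cat > tilt.py <<'E'
from h import *
from scipy.optimize import least_squares
def tilt(f,obs,pos,rot,bias=5):
    c=load(f); M=R.from_euler('xyz',rot).as_matrix()
    def pr(p,q):
        th,xg,zg=p; dx,dz=q[0]-xg,q[1]-zg
        X=dx*np.cos(th)-dz*np.sin(th); Z=dx*np.sin(th)+dz*np.cos(th)
        return proj(c,pos+M@np.array([-X,0,-Z]))[1]
    f=lambda p:[pr(p,q)+bias-v for q,v in obs]+[(p[1]+.0085)/.002*.5]
    r=least_squares(f,[.4,-.0085,.037],x_scale=[.1,.01,.01]); print(bias,r.x.round(4),np.round(r.fun,1)); return r.x
if __name__=='__main__':
    o=bot.observe()
    for b in(3,5,7): tilt('w10',[((-.034,.026),210.4),((-.023,.046),228.3),((.023,.046),332),((0,.027),276)],o['position'],o['tool_rot'],b)
E
python3 tilt.py
```

```text
3 [ 0.448  -0.0109  0.0391] [ 0.1 -0.1  0.1 -0.1 -0.6]
5 [ 0.4416 -0.0099  0.0387] [ 0.1 -0.   0.  -0.1 -0.4]
7 [ 0.4352 -0.009   0.0384] [ 0.  -0.   0.  -0.1 -0.1]
```

Call:
servo_tool(targets=[[[0.01,0,0.05],0],[[0.01,0,0.04],0],[[0,0,0],0]])

```text
clock: 14.2
position: [0.545, 0.0886, 0.0951]
tool_rot: [-3.141, -0.001, 3.002]
force: [-13.4, -1.1, 25.1]
grip_width: 0.0132
```

Call:
servo_tool(targets=[[[0,0,-0.2],0],[[0,0,-0.4],0],[[0,0,-0.7],0],[[0,0,-0.5],0],[[0,0,-0.2],0],[[0,0,0],0],[[0,0,0],0]])

```text
clock: 15.08
position: [0.5452, 0.0885, 0.1931]
tool_rot: [-3.141, -0.001, 3.002]
force: [-1.2, -0.3, -2.0]
grip_width: 0.0131
```

Run:
```python
from h import *
go(*deck(pp,.10,0,.07),np.pi-.14)
im,c=snap('wrist','w11');cv2.imwrite('pics/c9.png',cv2.resize(im[150:384,100:420],None,fx=2.4,fy=2.4))
```

```text
pos [0.5452 0.0885 0.1931] rot [-3.1411e+00 -1.3000e-03  3.0020e+00] F [-1.2 -0.3 -2. ] g 0.0131 t 15.075
units [-0.849 -1.438  0.674] turn 0.01
```

View pics/c9.png

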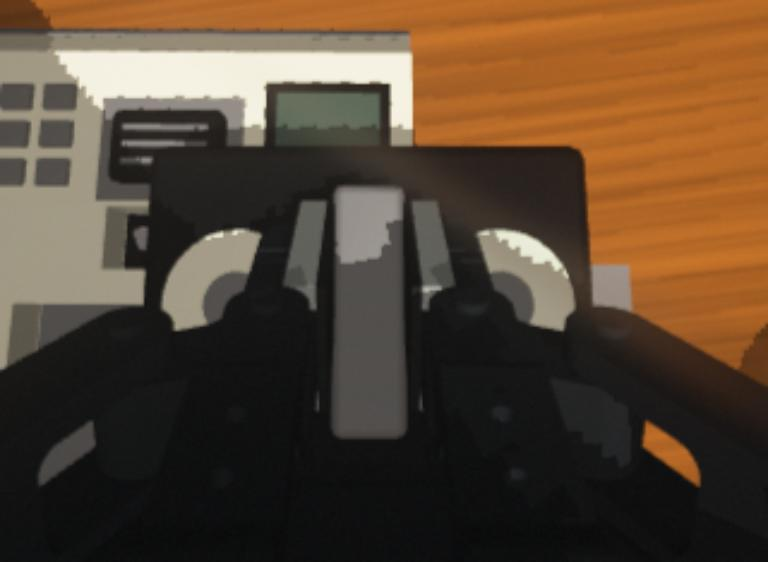

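Run:
```python
from tilt import *
o=bot.observe()
for b in(0,3,5,7): tilt('w11',[((-.034,.026),211.3),((-.023,.046),227.5),((.023,.046),332),((0,.027),276.7)],o['position'],o['tool_rot'],b)
```

```text
0 [ 0.4955 -0.0122  0.0394] [ 0.1 -0.1  0.  -0.1 -0.9]
3 [ 0.4858 -0.0108  0.0387] [ 0.  -0.   0.  -0.1 -0.6]
5 [ 0.4794 -0.0099  0.0383] [ 0.  -0.  -0.  -0.  -0.3]
7 [ 0.4731 -0.009   0.0378] [-0.  -0.  -0.   0.  -0.1]
```

Run:
```python
from h import *
go(*deck(pp,.122,0,.055),np.pi-.14)
```

```text
pos [0.5451 0.0885 0.193 ] rot [-3.1409e+00 -1.4000e-03  3.0020e+00] F [ 0.1 -0.5 -2.3] g 0.0126 t 15.125
units [-1.379 -1.437  0.725] turn 0.0
```

Call:
servo_tool(targets=[[[-0.3,-0.4,0],0],[[-0.4,-0.4,0.1],0],[[-0.4,-0.4,0.2],0],[[-0.28,-0.24,0.25],0],[[0,0,0.17],0],[[0,0,0],0],[[0,0,0],0]])

```text
clock: 16.0
position: [0.6037, 0.0085, 0.1583]
tool_rot: [3.141, 0.0, 3.003]
force: [-0.1, -0.4, -1.5]
grip_width: 0.0131
```

Run:
```python
from h import *
go(*deck(pp,.122,0,.055),np.pi-.14)
im,c=snap('wrist','w12');cv2.imwrite('pics/c9.png',cv2.resize(im[130:384,60:400],None,fx=2.3,fy=2.3))
for q in [(.094,.052,0),(.094,-.052,0),(.119,.052,0),(.119,.066,0),(.145,.066,0),(0,.088,0),(0,-.088,0)]: print(q,proj(c,deck(pp,*q)).round(1), ((proj(c,deck(pp,*q))-[60,130])*2.3).round())
im,c=snap('top','t2');cv2.imwrite('pics/c6.png',cv2.resize(im[60:205,200:310],None,fx=4.1,fy=4.1,interpolation=cv2.INTER_CUBIC))
im,c=snap('scene','s6');cv2.imwrite('pics/c8.png',cv2.resize(im[150:270,230:370],None,fx=5,fy=5,interpolation=cv2.INTER_CUBIC))
```

```text
pos [0.6037 0.0085 0.1583] rot [3.1413 0.     3.003 ] F [-0.1 -0.4 -1.5] g 0.0131 t 16.0
units [ 0.005 -0.017  0.03 ] turn 0.02
(0.094, 0.052, 0) [328.5 212. ] [617. 189.]
(0.094, -0.052, 0) [173.8 211.8] [262. 188.]
(0.119, 0.052, 0) [330.4 249.6] [622. 275.]
(0.119, 0.066, 0) [351.7 249.7] [671. 275.]
(0.145, 0.066, 0) [354.5 291. ] [677. 370.]
(0, 0.088, 0) [370.7  86.3] [ 715. -101.]
(0, -0.088, 0) [132.   85.9] [ 166. -102.]
```

View pics/c9.png

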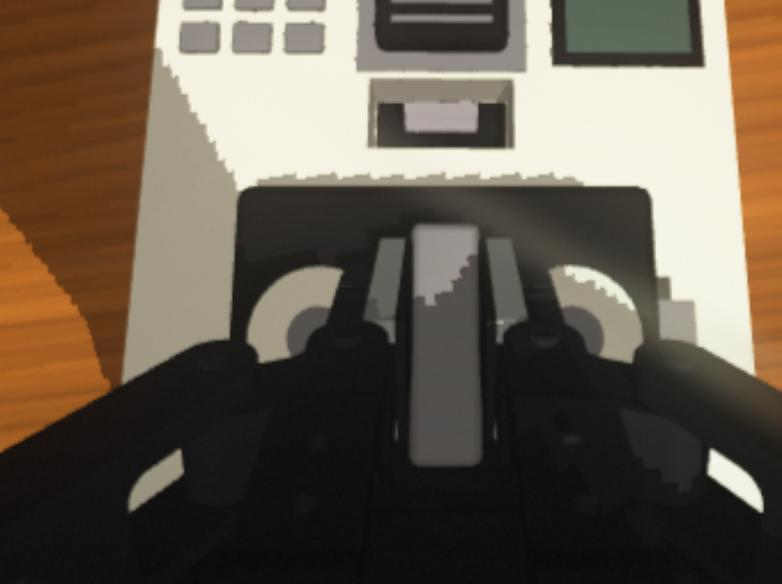

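View pics/c6.png

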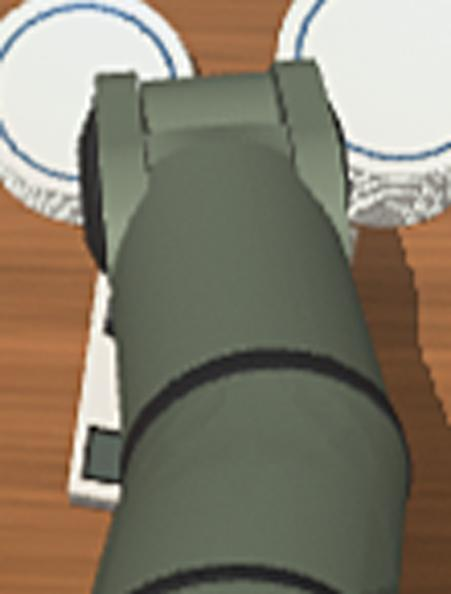

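View pics/c8.png

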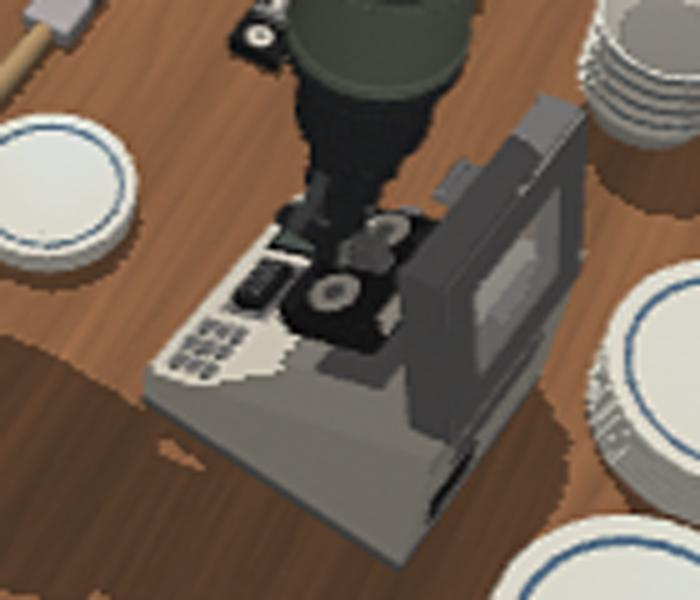

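Call:
servo_tool(targets=[[[0.03,-0.035,0.03],0],[[-0.06,0,0.11],0],[[-0.06,0,0.11],0],[[-0.04,0,0.07],0],[[-0.03,0,0.055],0],[[-0.03,0,0.055],0],[[0,0,0],0]])

```text
clock: 17.02
position: [0.613, 0.0046, 0.1363]
tool_rot: [-3.142, -0.0, 3.002]
force: [-0.1, 0.5, -2.4]
grip_width: 0.0128
```

Run:
```python
from h import *
go(*deck(pp,.1205,-.0017,.015),np.pi-.14)
im,c=snap('wrist','w13');cv2.imwrite('pics/c9.png',cv2.resize(im[130:384,60:400],None,fx=2.3,fy=2.3))
```

```text
pos [0.613  0.0046 0.1363] rot [-3.1415e+00 -2.0000e-04  3.0020e+00] F [-0.1  0.5 -2.4] g 0.0128 t 17.025
units [-0.157 -0.     0.308] turn 0.0
```

View pics/c9.png

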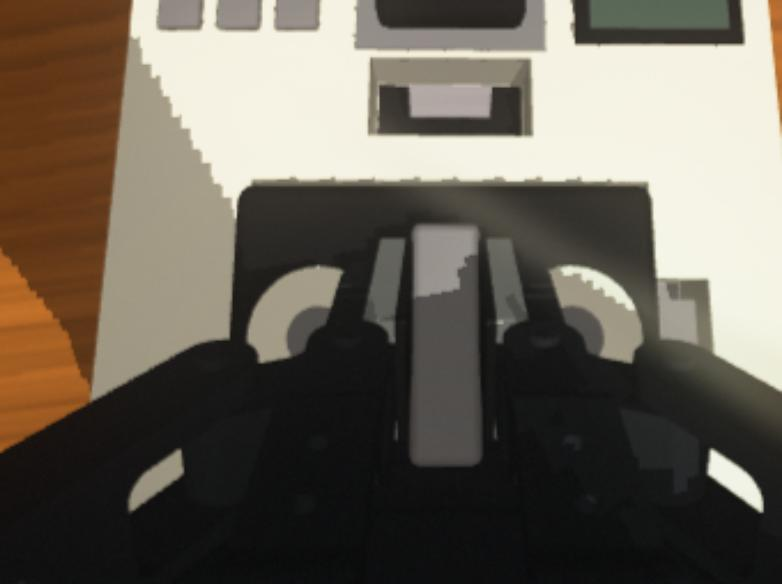

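Call:
servo_tool(targets=[[[-0.04,0.01,0.07],0],[[-0.04,0,0.07],0],[[-0.03,0,0.06],0],[[-0.02,0,0.04],0],[[0,0,0],0]])

```text
clock: 17.7
position: [0.6195, 0.0042, 0.1244]
tool_rot: [-3.142, -0.0, 3.002]
force: [0.2, -0.4, -0.8]
grip_width: 0.0132
```

Run:
```python
from h import *
go(*deck(pp,.1205,-.0012,.015),np.pi-.14)
im,c=snap('wrist','w14');cv2.imwrite('pics/c9.png',cv2.resize(im[130:384,60:400],None,fx=2.3,fy=2.3))
```

```text
pos [0.6195 0.0042 0.1244] rot [-3.1415e+00 -3.0000e-04  3.0019e+00] F [ 0.2 -0.4 -0.8] g 0.0132 t 17.7
units [-0.028 -0.     0.069] turn 0.0
```

View pics/c9.png

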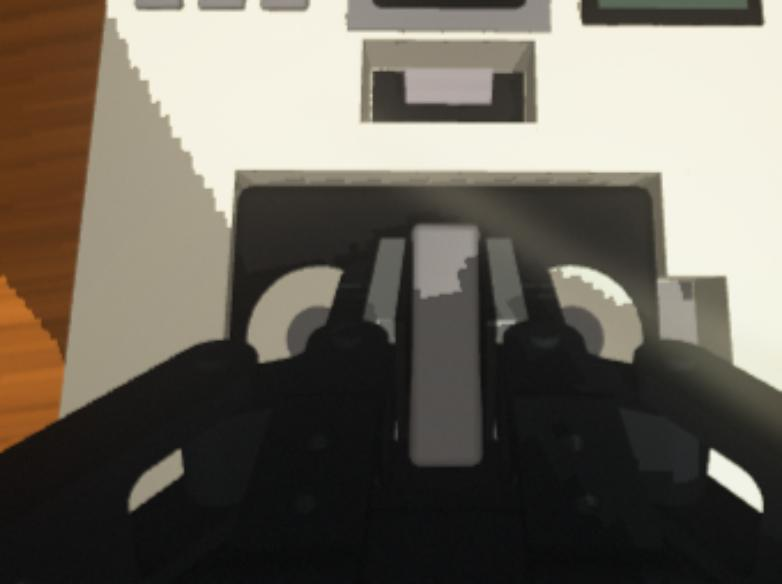

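Call:
servo_tool(targets=[[[-0.014,0.005,0.03],0],[[-0.014,0.005,0.03],0],[[-0.01,0,0.02],0],[[0,0,0],0]])

```text
clock: 18.25
position: [0.6215, 0.0044, 0.1204]
tool_rot: [-3.142, -0.0, 3.002]
force: [0.6, 0.4, -2.1]
grip_width: 0.0133
```

Run:
```python
from h import *
go(*deck(pp,.1205,-.0012,.015),np.pi-.14)
im,c=snap('wrist','w15');cv2.imwrite('pics/c9.png',cv2.resize(im[130:384,60:400],None,fx=2.3,fy=2.3))
```

```text
pos [0.6215 0.0044 0.1204] rot [-3.1415e+00 -1.0000e-04  3.0020e+00] F [ 0.6  0.4 -2.1] g 0.0133 t 18.25
units [ 0.011 -0.01  -0.01 ] turn 0.0
```

View pics/c9.png

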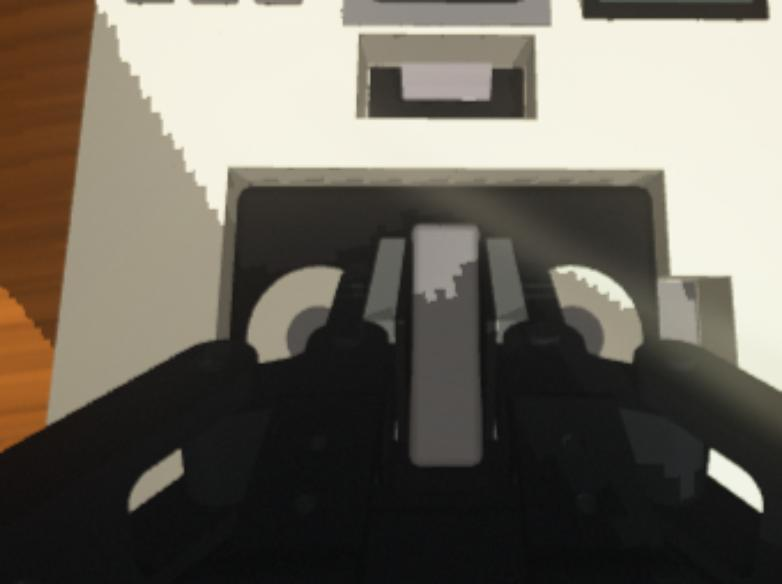

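Call:
servo_tool(targets=[[[-0.01,0,0.02],0],[[-0.01,0,0.02],0],[[0,0,0],0]])

```text
clock: 18.68
position: [0.6225, 0.0043, 0.1184]
tool_rot: [-3.142, -0.0, 3.002]
force: [-0.5, 1.5, -1.0]
grip_width: 0.0128
```

Call:
servo_tool(targets=[[[-0.01,0,0.02],0],[[-0.01,0,0.02],0],[[0,0,0],0]])

```text
clock: 19.05
position: [0.623, 0.0042, 0.1168]
tool_rot: [-3.141, -0.001, 3.002]
force: [-6.4, -1.0, 7.1]
grip_width: 0.0129
```

Run:
```python
from h import *
o=bot.observe(); p=o['position']; Rz=R.from_euler('z',-.14).as_matrix(); q=Rz.T@(p-[pp[0],pp[1],0])-[-.1,0,.05]; print('s',q[0]*np.cos(.5)+q[2]*np.sin(.5),'y',q[1],'h',-q[0]*np.sin(.5)+q[2]*np.cos(.5))
im,c=snap('wrist','w16');cv2.imwrite('pics/c9.png',cv2.resize(im[130:384,60:400],None,fx=2.3,fy=2.3))
im,c=snap('scene','s7');cv2.imwrite('pics/c8.png',cv2.resize(im[150:270,230:370],None,fx=5,fy=5,interpolation=cv2.INTER_CUBIC))
```

```text
s 0.12036410774011475 y -0.0006942860284668619 h 0.01040280294729292
```

View pics/c9.png

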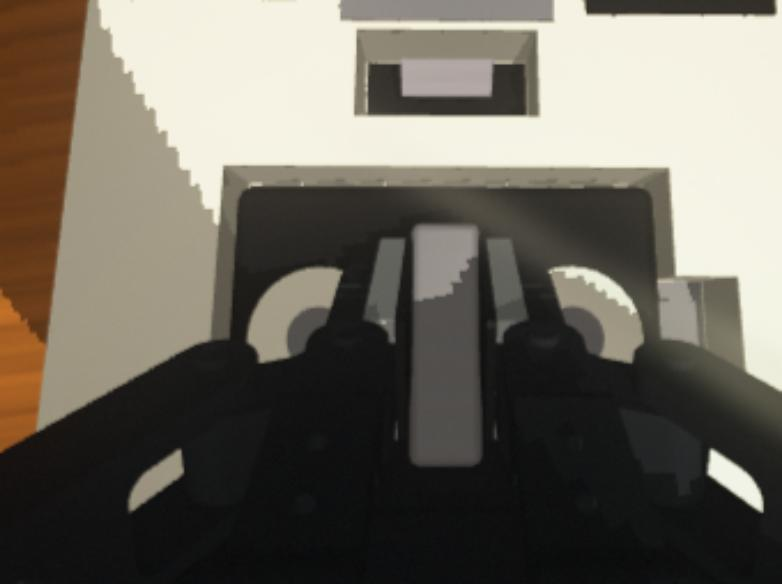

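View pics/c8.png

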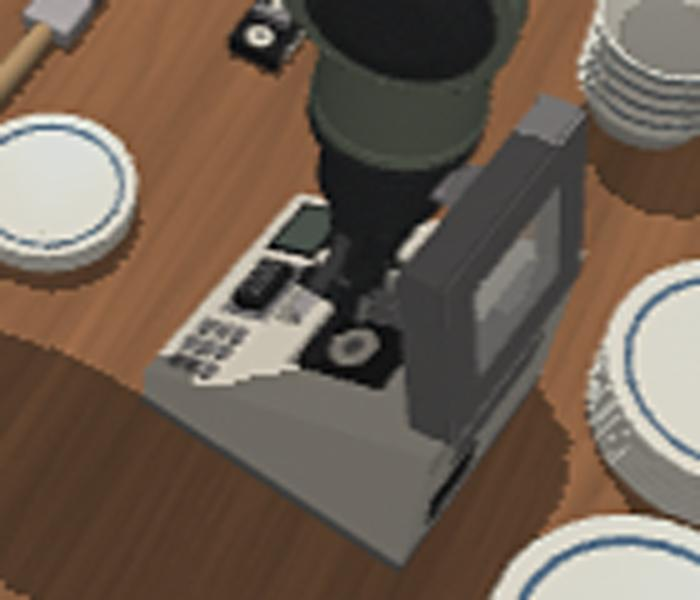

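Call:
servo_tool(targets=[[[0,0,0.02],0],[[0,0,0.02],0],[[0,0,0],0]])

```text
clock: 19.52
position: [0.6232, 0.0042, 0.1166]
tool_rot: [3.141, 0.0, 3.002]
force: [-17.3, -0.5, 36.0]
grip_width: 0.0129
```

Call:
servo_tool(targets=[[[0,0,-0.03],0],[[0,0,0],0],[[0,0,0],0],[[0,0,0],0]], gripper=-0.3)

```text
clock: 20.02
position: [0.6235, 0.0042, 0.1159]
tool_rot: [-3.142, -0.0, 3.002]
force: [-0.3, -0.1, -0.7]
grip_width: 0.03
```

Call:
servo_tool(targets=[[[0.1,0,-0.2],0],[[0.3,0,-0.5],0],[[0.5,0,-0.8],0],[[0.5,0,-0.8],0],[[0.5,0,-0.8],0],[[0.5,0,-0.5],0],[[0,0,0],0]])

```text
clock: 20.9
position: [0.5041, 0.0212, 0.2986]
tool_rot: [3.14, 0.004, 3.002]
force: [0.1, 0.8, 0.0]
grip_width: 0.0299
```

Run:
```python
from h import *
go(.6,0,.3)
im,c=snap('wrist','w17')
im,c=snap('scene','s8');cv2.imwrite('pics/c8.png',cv2.resize(im[150:270,230:370],None,fx=5,fy=5,interpolation=cv2.INTER_CUBIC))
```

```text
pos [0.5041 0.0212 0.2986] rot [3.1404 0.0037 3.0025] F [0.1 0.8 0. ] g 0.0299 t 20.9
units [-1.958 -0.153 -0.02 ] turn None
```

View pics/w17.png

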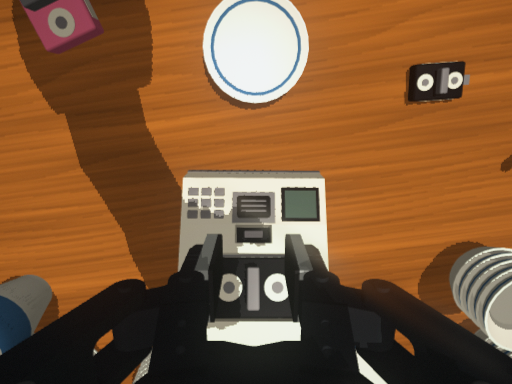

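View pics/c8.png

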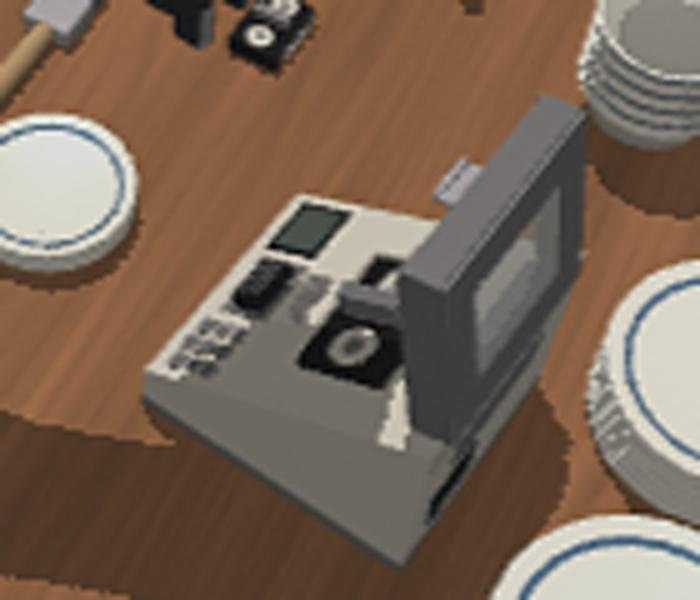

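Run:
```python
from h import *
im=cv2.imread('pics/w17.png');cv2.imwrite('pics/c9.png',cv2.resize(im[160:350,165:345],None,fx=3.1,fy=3.1,interpolation=cv2.INTER_CUBIC))
im,c=snap('top','t3');cv2.imwrite('pics/c6.png',cv2.resize(im[60:205,200:310],None,fx=4.1,fy=4.1,interpolation=cv2.INTER_CUBIC))
```

```text
(no output)
```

View pics/c9.png

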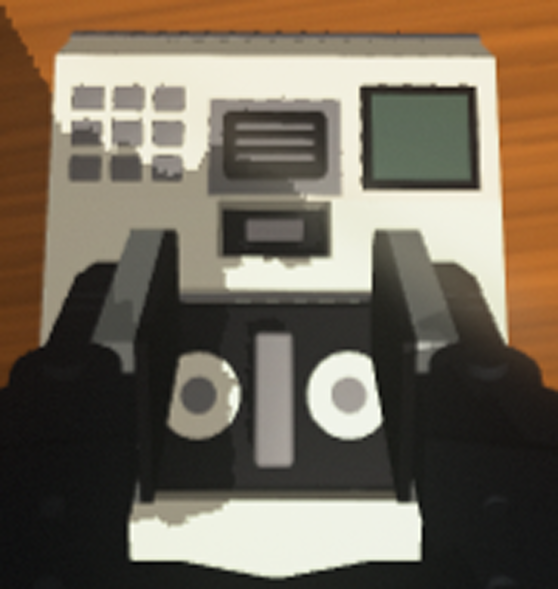

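View pics/c6.png

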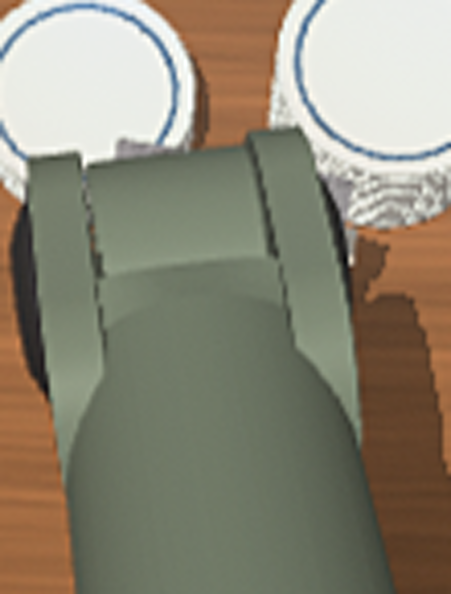

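```bash
cat > cov.py <<'E'
from h import *
H=np.array([.0806,.1532])
def tcp(th):
    a=.5-th; ex=np.array([np.cos(a),np.sin(a)]); ez=np.array([-np.sin(a),np.cos(a)])
    if th>=.5: return H-.118*ex+.027*ez+[.011,0]
    k=-.096-.012*(.5-th)/.5
    return H+k*ex+.027*ez+[-.011,0]
if __name__=='__main__':
    p=None
    for th in [1.87,1.75,1.6,1.45,1.3,1.15,1,.85,.7,.5,.4,.3,.2,.1,.05,0]:
        t=tcp(th); print(th,t.round(4), '' if p is None else (-(t-p)/.05).round(3)); p=t
    go(*W(pp,(.135,0,.36)),np.pi-.14)
E
python3 cov.py
```

```text
1.87 [0.0945 0.2742] 
1.75 [0.08   0.2737] [0.29 0.01]
1.6 [0.0621 0.2706] [0.358 0.062]
1.45 [0.0449 0.2649] [0.344 0.114]
1.3 [0.0288 0.2567] [0.323 0.165]
1.15 [0.014  0.2461] [0.295 0.211]
1 [0.001  0.2335] [0.26  0.253]
0.85 [-0.01   0.219] [0.22  0.289]
0.7 [-0.0187  0.2031] [0.174 0.318]
0.5 [-0.0264  0.1802] [0.154 0.458]
0.4 [-0.031   0.1702] [0.092 0.199]
0.3 [-0.0346  0.1596] [0.071 0.212]
0.2 [-0.037   0.1485] [0.048 0.223]
0.1 [-0.0382  0.1369] [0.024 0.231]
0.05 [-0.0383  0.1311] [0.003 0.118]
0 [-0.0381  0.1251] [-0.004  0.119]
pos [0.5047 0.0208 0.2958] rot [-3.1415e+00 -1.0000e-04  3.0019e+00] F [1.1 0.2 0.1] g 0.03 t 21.05
units [-5.076  0.014 -1.285] turn 0.0
```

Call:
servo_tool(targets=[[[0,0,-0.7],0],[[-0.3,0,-0.6],0],[[-0.8,0,0],0],[[-0.8,0,0],0],[[-0.8,0,0],0],[[-0.8,0,0],0],[[-0.8,0,0],0],[[-0.8,0,0],0],[[0,0,0],0],[[0,0,0],0]], gripper=-1)

```text
clock: 22.3
position: [0.757, -0.0147, 0.3596]
tool_rot: [-3.141, -0.002, 3.002]
force: [-0.3, -0.2, 0.5]
grip_width: 0.0004
```

Run:
```python
from h import *
go(*W(pp,(.12,0,.27)),np.pi-.14)
im,c=snap('wrist','w18')
im,c=snap('scene','s9');cv2.imwrite('pics/c8.png',cv2.resize(im[100:270,200:400],None,fx=3.8,fy=3.5,interpolation=cv2.INTER_CUBIC))
```

```text
pos [ 0.757  -0.0147  0.3596] rot [-3.1412e+00 -1.9000e-03  3.0018e+00] F [-0.3 -0.2  0.5] g 0.0004 t 22.3
units [0.315 0.016 1.792] turn 0.0
```

View pics/w18.png

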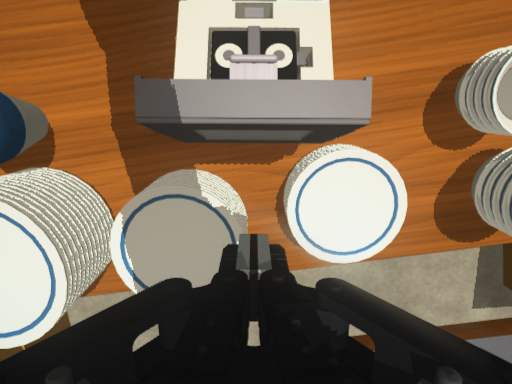

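View pics/c8.png

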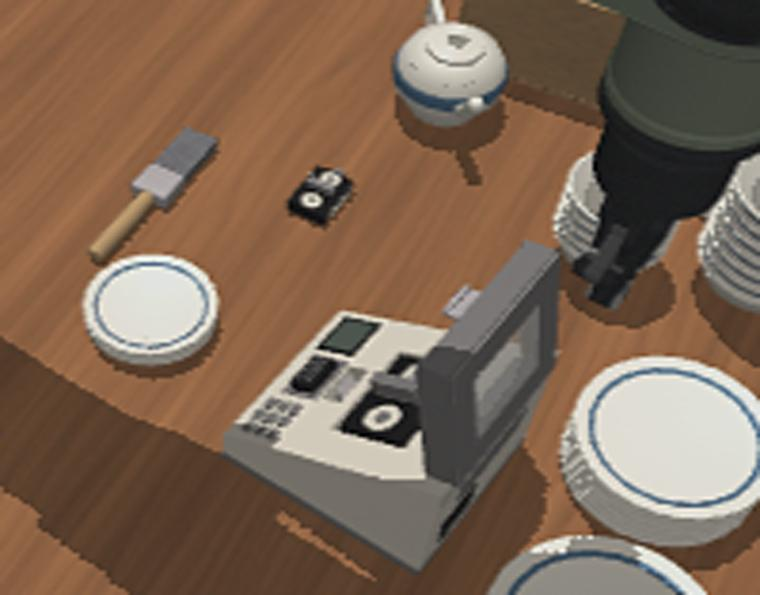

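Call:
servo_tool(targets=[[[0,0,0.6],0],[[0.1,0,0.7],0],[[0.2,0,0.42],0],[[0,0,0],0],[[0.3,0,0],0],[[0.25,0,0],0],[[0,0,0],0]])

```text
clock: 23.28
position: [0.7154, -0.0086, 0.2771]
tool_rot: [3.141, 0.002, 3.002]
force: [-0.2, 0.1, 0.5]
grip_width: 0.0002
```

Run:
```python
from h import *
go(*W(pp,(.0945,0,.2742)),np.pi-.14)
im,c=snap('wrist','w19')
```

```text
pos [ 0.7154 -0.0086  0.2771] rot [3.1411e+00 2.3000e-03 3.0021e+00] F [-0.2  0.1  0.5] g 0.0002 t 23.275
units [-0.012  0.01   0.058] turn 0.01
```

View pics/w19.png

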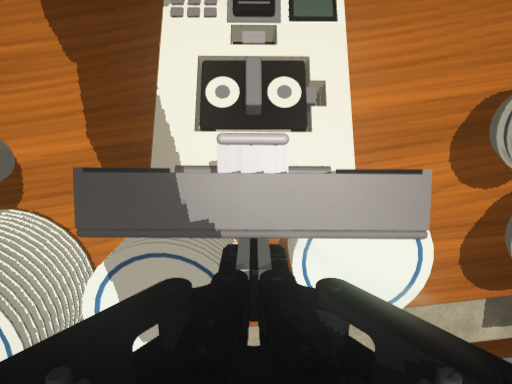

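Call:
servo_tool(targets=[[[0.14,0,0.06],0],[[0.15,0,0.01],0],[[0.18,0,0.03],0],[[0.18,0,0.03],0],[[0.17,0,0.06],0],[[0.17,0,0.06],0],[[0.16,0,0.08],0],[[0.16,0,0.08],0],[[0.15,0,0.1],0],[[0.15,0,0.11],0],[[0.13,0,0.12],0],[[0.13,0,0.13],0]])

```text
clock: 24.82
position: [0.6221, 0.0044, 0.2311]
tool_rot: [3.142, -0.0, 3.002]
force: [1.9, -0.1, 0.6]
grip_width: -0.0001
```

Run:
```python
from cov import *
t=tcp(1.0); go(*W(pp,(t[0],0,t[1])),np.pi-.14)
im,c=snap('wrist','w20')
im,c=snap('scene','s10');cv2.imwrite('pics/c8.png',cv2.resize(im[100:270,200:400],None,fx=3.8,fy=3.5,interpolation=cv2.INTER_CUBIC))
```

```text
pos [0.6221 0.0044 0.2311] rot [ 3.1416 -0.      3.0019] F [ 1.9 -0.1  0.6] g -0.0001 t 24.825
units [-0.026  0.013 -0.047] turn 0.0
```

View pics/w20.png

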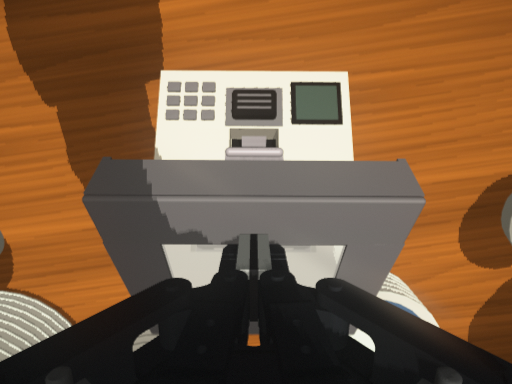

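View pics/c8.png

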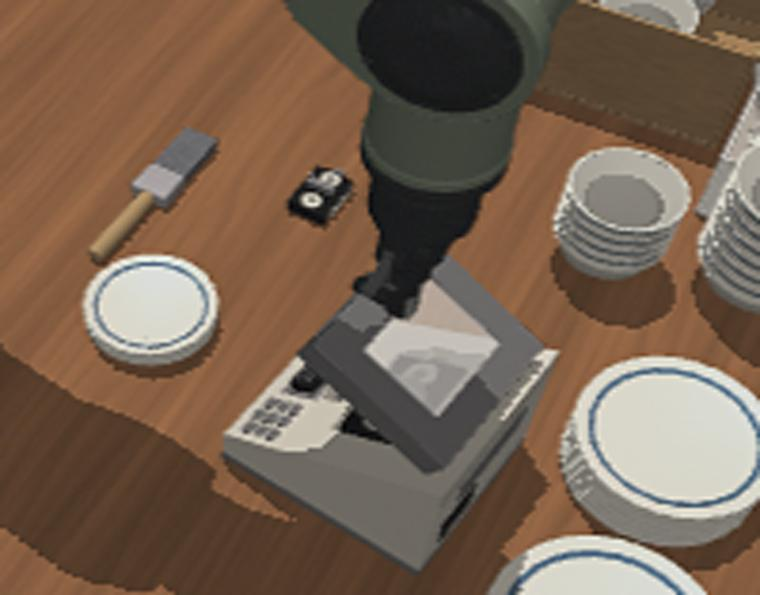

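Call:
servo_tool(targets=[[[0.14,0,0.12],0],[[0.14,0,0.13],0],[[0.12,0,0.16],0],[[0.11,0,0.16],0],[[0.09,0,0.15],0],[[0.09,0,0.15],0],[[0.09,0,0.16],0],[[0.08,0,0.2],0],[[0.07,0,0.21],0],[[0.05,0,0.22],0],[[0.02,0,0.15],0],[[0,0,0],0]])

```text
clock: 26.42
position: [0.5726, 0.0113, 0.1404]
tool_rot: [-3.141, -0.001, 3.002]
force: [-0.9, -0.3, 0.5]
grip_width: 0.0003
```

Run:
```python
from cov import *
for th in(.15,0): t=tcp(th); go(*W(pp,(t[0],0,t[1])),np.pi-.14)
im,c=snap('wrist','w21')
im,c=snap('scene','s11');cv2.imwrite('pics/c8.png',cv2.resize(im[100:270,200:400],None,fx=3.8,fy=3.5,interpolation=cv2.INTER_CUBIC))
```

```text
pos [0.5726 0.0113 0.1404] rot [-3.1413e+00 -1.2000e-03  3.0021e+00] F [-0.9 -0.3  0.5] g 0.0003 t 26.425
units [-0.251  0.014 -0.047] turn 0.01
pos [0.5726 0.0113 0.1404] rot [-3.1413e+00 -1.2000e-03  3.0021e+00] F [-0.9 -0.3  0.5] g 0.0003 t 26.425
units [-0.244  0.014  0.306] turn 0.01
```

View pics/w21.png

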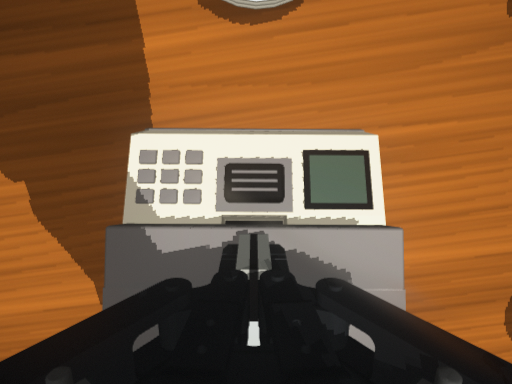

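View pics/c8.png

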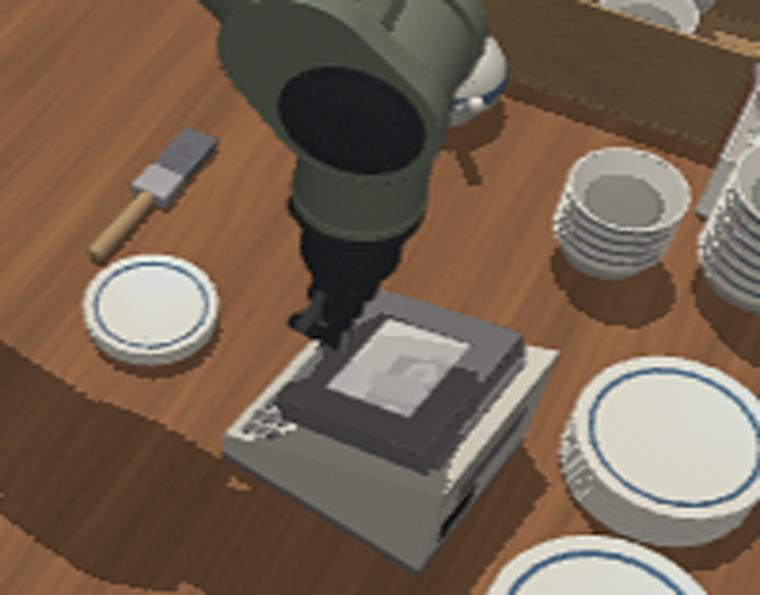

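Call:
servo_tool(targets=[[[-0.03,0,0.08],0],[[-0.03,0,0.08],0],[[-0.03,0,0.08],0],[[0,0,0.06],0],[[0,0,0.04],0],[[0,0,0],0]])

```text
clock: 27.28
position: [0.5775, 0.0106, 0.1239]
tool_rot: [3.142, 0.0, 3.002]
force: [0.4, 0.4, 0.4]
grip_width: 0.0002
```

Call:
servo_tool(targets=[[[0,0,0.04],0],[[0,0,0.04],0],[[0,0,0],0]])

```text
clock: 27.65
position: [0.5772, 0.0107, 0.1198]
tool_rot: [-3.141, -0.001, 3.002]
force: [0.2, 0.2, 0.2]
grip_width: 0.0003
```

Call:
servo_tool(targets=[[[0,0,0.04],0],[[0,0,0.04],0],[[0,0,0],0]])

```text
clock: 28.02
position: [0.578, 0.0106, 0.1165]
tool_rot: [3.141, 0.001, 3.002]
force: [-0.3, -0.0, 11.1]
grip_width: 0.0
```

Call:
servo_tool(targets=[[[0,0,0.03],0],[[0,0,0.02],0],[[0,0,0],0]])

```text
clock: 28.4
position: [0.5785, 0.0106, 0.1148]
tool_rot: [3.141, 0.003, 3.002]
force: [-1.0, -1.3, 18.8]
grip_width: -0.0002
```

Run:
```python
from h import *
go(.57,.0,.11)
im,c=snap('wrist','w22')
im,c=snap('scene','s12');cv2.imwrite('pics/c8.png',cv2.resize(im[150:270,210:370],None,fx=5,fy=5,interpolation=cv2.INTER_CUBIC))
```

```text
pos [0.5785 0.0106 0.1148] rot [3.1411e+00 2.6000e-03 3.0018e+00] F [-1.  -1.3 18.8] g -0.0002 t 28.4
units [ 0.14  -0.234  0.095] turn None
```

View pics/c8.png

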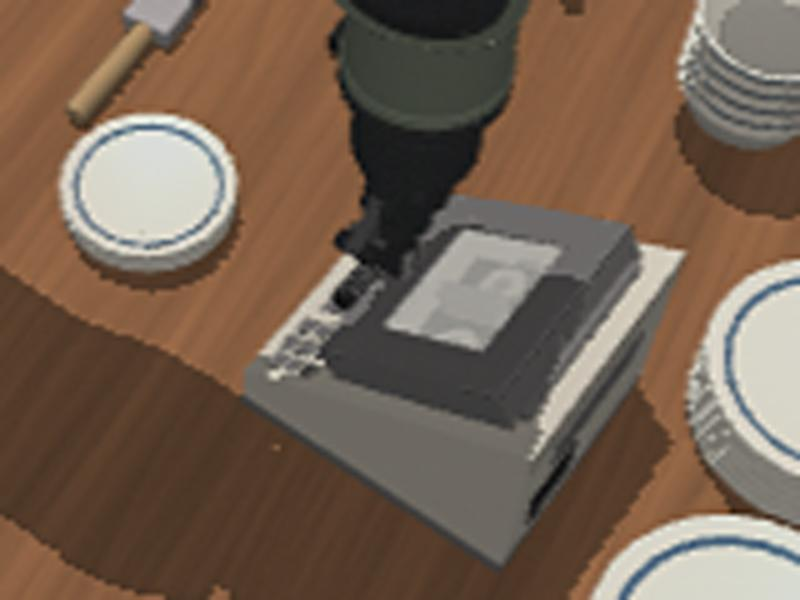

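View pics/w22.png

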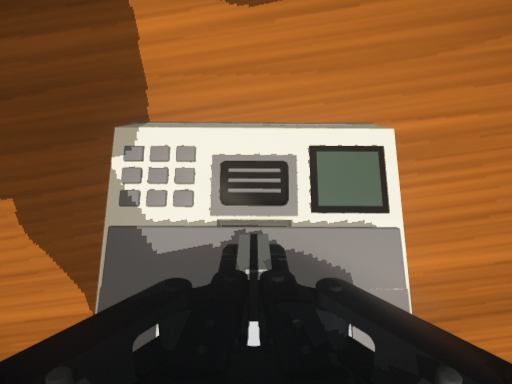

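Call:
servo_tool(targets=[[[0,0,0.03],0],[[0,0,0.02],0],[[0,0,0],0]])

```text
clock: 28.88
position: [0.5791, 0.0105, 0.1129]
tool_rot: [3.141, 0.004, 3.002]
force: [-3.1, -1.5, 28.8]
grip_width: 0.0003
```

Call:
servo_tool(targets=[[[0,0,-0.2],0],[[0,0,-0.4],0],[[0.2,0,-0.8],0],[[0.3,0,-0.8],0],[[0.5,0,-0.5],0],[[0.5,0,-0.3],0],[[0,0,0],0],[[0,0,0],0]])

```text
clock: 29.88
position: [0.5035, 0.0211, 0.2609]
tool_rot: [-3.142, 0.0, 3.002]
force: [0.1, -0.1, 0.3]
grip_width: 0.0
```

Run:
```python
from h import *
im,c=snap('wrist','w23')
im,c=snap('scene','s13');cv2.imwrite('pics/c8.png',cv2.resize(im[150:270,210:370],None,fx=5,fy=5,interpolation=cv2.INTER_CUBIC))
a=cv2.imread('pics/scene0.png'); d=cv2.absdiff(a,im); cv2.imwrite('pics/c10.png',cv2.resize(np.hstack([a[170:270,250:360],im[170:270,250:360]]),None,fx=3.6,fy=3.6))
```

```text
(no output)
```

View pics/c10.png

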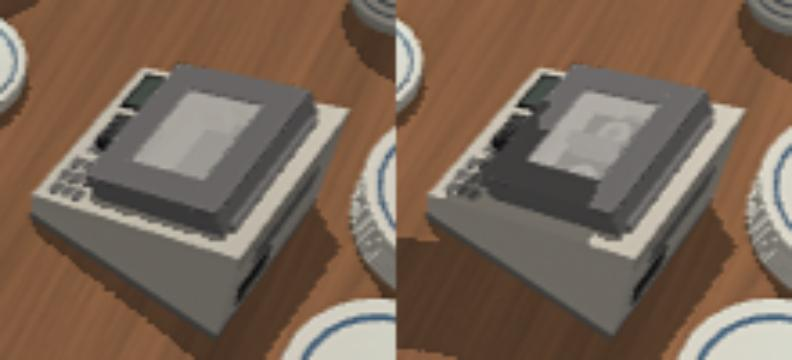

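View pics/w23.png

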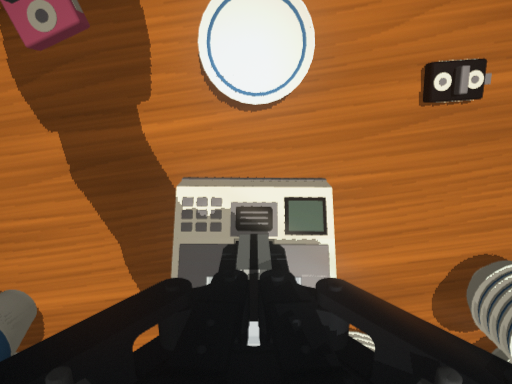

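Call:
servo_tool(targets=[[[0.4,0,-0.4],0],[[0.4,0,-0.4],0],[[0,0,0],0],[[0,0,0],0],[[0,0,0],0],[[0,0,0],0],[[0,0,0],0],[[0,0,0],0]])

```text
clock: 30.98
position: [0.4636, 0.0266, 0.301]
tool_rot: [-3.142, -0.0, 3.002]
force: [-0.2, 0.3, -0.2]
grip_width: 0.0006
```

Run:
```python
from h import *
im,c=snap('scene','s14')
a=cv2.imread('pics/scene0.png'); cv2.imwrite('pics/c10.png',cv2.resize(np.hstack([a[170:270,250:360],im[170:270,250:360]]),None,fx=3.6,fy=3.6)); 
im,c=snap('top','t4')
```

```text
(no output)
```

View pics/c10.png

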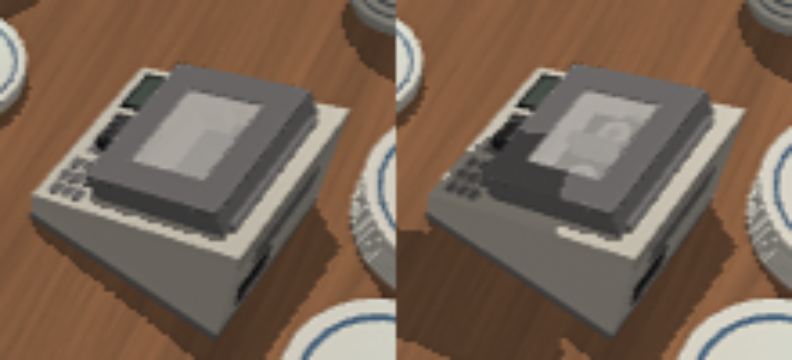

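View pics/t4.png

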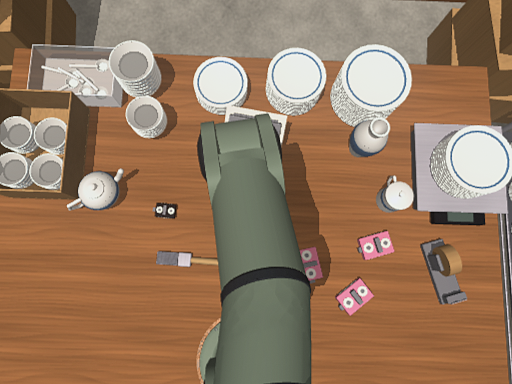

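The cover sits as it did at the start, 2 s after I let go, with the cassette visible through the window. The china, the small cassette and the pink look-alikes are where they were. Handing in.

```bash
python3 -c "
from workcell import bot
print(bot.job_done())"
```

```text
the job is handed in; nothing more can be done
None
```

The full-size cassette is loaded in the label printer and the cover is shut and holding. I handed the job in at about 31 s on the robot clock.

**What I did:**
- **Opening:** I pressed the release bar with closed fingers and the cover sprang open.
- **Tilting:** The tool can't tilt, so I gripped the cassette by its rib and pivoted it in the pads against the sloping front deck until it matched the slope.
- **Loading:** I lowered it square to the deck into the bay and pressed it onto the floor, then released it. The nose is in the slot.
- **Closing:** I swung the cover shut from behind and pressed its front edge to about 29 N.

**Last checks:**
- About 2 s after letting go, the cover in the scene picture matched its latched position from the start, with the cassette visible through the window.
- Before closing, the wrist picture showed the cassette level in the bay with its nose in the slot.
- The china, the small cassette and the pink look-alikes looked unmoved. The last top view hid the saucers behind the arm.

**What disagreed or could not be confirmed:**
- The bay floor and the shut cover were met about 4–7 mm lower than my fitted printer model predicted, so I went by contact force and the pictures instead.
- While pressing the cassette home, the force reached about 36 N vertically (about 40 N square to the bay floor). It came through the fingers, and the 40 N limit is for the arm and gripper body.
- There was no clear snap in the force readings. I judged the latch by the cover staying shut, since it opens by itself when unlatched.

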